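# Close up a refurbished control unit

## Robot

A 7-joint arm with a two-finger parallel gripper is mounted at the origin on a cart in front of the work surface, level with it; the furniture and walls round the work are solid. World frame = base frame: x ahead of the robot, y to its left, z up, the work surface at z = 0. Lengths are in m, angles in rad, forces in N, time in s.
With the tool pointing down it reaches from about 0.425 to 0.875 m from the base axis. Payload 4.7 kg.
Tool frame: the origin (TCP) lies between the finger pads; the fingertips stand 17 mm ahead of it and the grasp point (between the pads) lies 2 mm behind it; z points along the fingers, y is the direction in which the jaws open and shut (so a half turn about z gives the same grasp; the last joint's range is limited). The gripper opens to 87 mm and grips with 3 to 60 N. Pads are 19 mm wide; open, the fingers measure 117 mm over their backs; the gripper's body (75 mm by 190 mm) begins 51 mm behind the grasp point.
Start: joints at [-1.271, 0.321, -0.07, 1.45, 0.023, 1.371, -0.057], TCP at [0.183, 0.624, 0.24] pointing down, gripper open.
Joint ranges: [-2.86, 2.86], [-0.3, 2.09], [-1.38, 1.24], [0.06, 2.45], [-1.56, 4.7], [0.09, 2.05], [-2.69, 2.69]. Speed limits (rad/s): [2.57, 2.57, 3.14, 3.14, 3.14, 3.14, 3.14].

## Interface

Orientations are given as a unit quaternion [w, x, y, z].
In Python, from station import env, capture, workorder, spotter gives the robot as it stands. The module is installed in compiled form; this text tells all that it offers.
- The arm moves only by the tool carry_out, never from a script. Its arguments are lists of equal length, an entry for each row: "claw": the finger opening in cm, from 0 to 8.7; "xyz": the shift along the tool's x, y, z in cm, a list of three; "angular": the turn, a rotation vector about the tool's x, y, z in degrees, a list of three. In form: {"claw": [claw, ...], "xyz": [[tx, ty, tz], ...], "angular": [[ax, ay, az], ...]}. A call has 1 to 5 rows; each row shifts and turns the commanded pose from where the row before left it, along the tool's axes as they then stand; what a row does not reach is not made up. A row lasts 1/8 s, in which the tool goes at most 62.5 mm and 10.7 degrees, less where a joint would pass 70% of its speed; a pose out of reach is approached as far as the arm can. A call with a gripper value outside its range is refused whole. The fingers move at their own pace and stop on an object; "newtons" is the grip in N (left out, the last holds). Time passes only in rows, so rows that do not move let the fingers close. It gives the time, the measured TCP pose, the force and the opening at its end, in the units of the state.
- env.get_state(): the state, without advancing time (a new reading comes with each control period).
- capture(name): name is "scene" or "side" or "wrist"; returns a dict with "image" (420x560x3 uint8, blue, green, red), "fx", "fy", "cx", "cy" (pixels), "k1" (the pictures are not rectified: a ray, as slopes to the right and down, at radius r is drawn at 1 + k1 r^2 times it, then the intrinsics apply), "xyz" and "rotation" of the camera in the world. Camera axes: x right, y up, looking along -z (the intrinsics and any distortion apply to the point x, -y, -z); pixel columns grow to the right and rows downward; lengths in m; the calibration is good to about 2 mm. A picture is of the moment at which its call begins. There is no depth.
- workorder.finish_job(): hands the job in, once; it reports no verdict.
Trained networks look in a picture, given as the dict that the camera call returned (one of the last four; its "shot" number tells which), for a name from the list of things; names that differ only in an ending like _2 or _b are one class to them, and where a whole thing is asked for, a point or a joint stands for the part that bears it (a point fixed in the world has none). Each returns a list of dicts, best first, with "score" (0 to 1); they miss things now and then, are a little off and sometimes report something else, mostly with a low value. They report only what shows in the picture. A call takes as long as a camera call. They do not tell look-alikes from the thing itself.
- spotter.look_for(picture, query): "position" ([x, y, z] in m, in the coordinates of the camera as it stood for that picture, good to about 4 mm: the middle of the surface that is visible of it).
- spotter.cut_out(picture, query): "pixels" (420x560 bool, what is visible of it).
The state is a dict: "clock": time; "joint_positions": joint angles; "dq": joint speeds; "effort": joint torques, N m; "tcp_pos": TCP position; "tool_rot": TCP orientation; "force": force on the tool from outside, world axes, zero at the start; "ft_torque": the same for the moment, N m; "grip_width": finger opening in m.
Only numpy, scipy, OpenCV 4.12 (cv2) and the standard library are available. Lean on these libraries where they do the work, as an engineer would, in place of code of your own. Each camera call takes 0.05 s, during which the arm holds its last target.

## Task

Put the control unit back together in its open grey case: first the black power supply, lengthwise and flat on the case floor between the white posts; then the small green board on top of the posts, its long side across the case; then the finned cover, down on the walls all round; last the little fan in its seat on the cover. Lift the heavy-ended cover by its fins at the balance point so it stays level, and leave the large board and the knife where they lie.

Things in the scene. Friction and masses are not known exactly. Their poses are not given: they have to be found in the camera images.
- case: Open grey metal case, fixed, 146 (x) x 118 (y) x 60 mm, walls 3, floor 4; origin centre of underside, z up. Four white posts at x +-25, y +-37, tops 37 mm up, flared guides beside them to 48 mm: 3 mm play (6 at top) round a 60 x 85 board, its 85 side along case y. Free for fingers: |x| < 18 (beside a supply) and |y| < 25 (beside a board). A black cable gland marks the -x end.
- power_supply: Black power supply with white sticker, 127 (x) x 52 x 30 mm, about 0.2 kg. Origin: centre of the underside of that outline; solid body from x = -46 to +62, thin cord stub at -x. Grip across the 52 mm.
- small_board: Smaller green board, 60 (x) x 85 (y) x 22 mm, blue relay, grey finned sink, one blue capacitor; 75 g. Origin: middle of outline; bare board is z 2 to 4 mm above it. It lies on a fixed black foam pad 40 x 74 x 8 mm, which stays. Grip its long edges at the middle, across 60 mm. On the posts its origin is 35 mm over the case's underside.
- cover: Grey plate 154 (x) x 126 x 3 mm, 0.4 kg. Origin: centre of plate's underside (tapered tabs 9.5 mm below it fit 5 mm inside the walls). Dark finned block x -68 to +6, 50 wide (y), top z 23: grip across it at the balance point, x -20. Fan seat centre x +42, y 0, plate top z 3; flared corner guides 7 mm high, 2 mm play. Shut: origin 60 mm over case underside, long sides along; either way round.
- fan: Square black fan with yellow hub, 40 x 40 x 15 mm, 60 g. Origin: centre of its underside, z up, sides along x and y. Grip across the frame. Any quarter turn fits the seat.
- large_board: Bystander: larger green circuit board, 80 x 120 x 22 mm, with five blue capacitors; too large for the posts. Origin: centre of the underside.
- knife: Bystander: red and black snap-off knife, 27 x 123 x 17 mm. Origin: centre of the underside.
Things that resemble listed ones, but are neither listed nor needed, are in the scene too. What is meant by the fan is not purple, and is the smaller of those in its own colour.

How it is judged:
On the way, in this order (a step that is already met when the one before it is completed fails the run):
1. the power supply lies flat and lengthwise on the case floor between the posts, released (x of power_supply in the frame of case between -0.014 and 0.014 m and y of power_supply in the frame of case between -0.009 and 0.009 m and z of power_supply in the frame of case between 0 and 0.008 m and angle between power_supply's own z axis and vertical below 0.1 rad and angle between the x axis of power_supply and the x axis of case, either way round below 0.2 rad and contact force between the fingers and power_supply below 0.1 N and linear speed of power_supply below 0.02 m/s), for 0.2 s.
2. the small board lies level on the four posts over the supply, released (x of small_board in the frame of case between -0.007 and 0.007 m and y of small_board in the frame of case between -0.007 and 0.007 m and z of small_board in the frame of case between 0.032 and 0.038 m and angle between small_board's own z axis and vertical below 0.07 rad and angle between the y axis of small_board and the y axis of case, either way round below 0.15 rad and x of power_supply in the frame of case between -0.014 and 0.014 m and y of power_supply in the frame of case between -0.009 and 0.009 m and z of power_supply in the frame of case between 0 and 0.008 m and angle between power_supply's own z axis and vertical below 0.1 rad and angle between the x axis of power_supply and the x axis of case, either way round below 0.2 rad and contact force between the fingers and small_board below 0.1 N and linear speed of small_board below 0.02 m/s), for 0.2 s.
3. the cover sits down on the case walls all round, released (x of cover in the frame of case between -0.007 and 0.007 m and y of cover in the frame of case between -0.007 and 0.007 m and z of cover in the frame of case between 0.057 and 0.063 m and angle between cover's own z axis and vertical below 0.05 rad and angle between the x axis of cover and the x axis of case, either way round below 0.12 rad and x of small_board in the frame of case between -0.007 and 0.007 m and y of small_board in the frame of case between -0.007 and 0.007 m and z of small_board in the frame of case between 0.032 and 0.038 m and angle between small_board's own z axis and vertical below 0.07 rad and angle between the y axis of small_board and the y axis of case, either way round below 0.15 rad and x of power_supply in the frame of case between -0.014 and 0.014 m and y of power_supply in the frame of case between -0.009 and 0.009 m and z of power_supply in the frame of case between 0 and 0.008 m and angle between power_supply's own z axis and vertical below 0.1 rad and angle between the x axis of power_supply and the x axis of case, either way round below 0.2 rad and contact force between the fingers and cover below 0.1 N and linear speed of cover below 0.02 m/s), for 0.2 s.
4. the fan lies flat in its seat on the cover, released (x of fan in the frame of cover between 0.036 and 0.048 m and y of fan in the frame of cover between -0.006 and 0.006 m and z of fan in the frame of cover between -0.0005 and 0.0055 m and angle between fan's own z axis and vertical below 0.1 rad and x of cover in the frame of case between -0.007 and 0.007 m and y of cover in the frame of case between -0.007 and 0.007 m and z of cover in the frame of case between 0.057 and 0.063 m and angle between cover's own z axis and vertical below 0.05 rad and angle between the x axis of cover and the x axis of case, either way round below 0.12 rad and contact force between the fingers and fan below 0.1 N and linear speed of fan below 0.02 m/s), for 0.2 s.
At the end, for the whole second after the job is handed in: Supply flat on case floor, lengthwise (0.2 rad), 14 mm along, 9 mm across of centre; small board level on the posts, long side across (0.15 rad), within 7 mm; cover down on the walls (3 mm height, 7 mm, 0.12 rad); fan flat in the seat, within 6 mm; all released, at rest (x of power_supply in the frame of case between -0.014 and 0.014 m and y of power_supply in the frame of case between -0.009 and 0.009 m and z of power_supply in the frame of case between 0 and 0.008 m and angle between each of power_supply, fan's own z axis and vertical below 0.1 rad and angle between the x axis of power_supply and the x axis of case, either way round below 0.2 rad and x of small_board in the frame of case between -0.007 and 0.007 m and y of small_board in the frame of case between -0.007 and 0.007 m and z of small_board in the frame of case between 0.032 and 0.038 m and angle between small_board's own z axis and vertical below 0.07 rad and angle between the y axis of small_board and the y axis of case, either way round below 0.15 rad and x of cover in the frame of case between -0.007 and 0.007 m and y of cover in the frame of case between -0.007 and 0.007 m and z of cover in the frame of case between 0.057 and 0.063 m and angle between cover's own z axis and vertical below 0.05 rad and angle between the x axis of cover and the x axis of case, either way round below 0.12 rad and x of fan in the frame of cover between 0.036 and 0.048 m and y of fan in the frame of cover between -0.006 and 0.006 m and z of fan in the frame of cover between -0.0005 and 0.0055 m and linear speed of each of power_supply, small_board, cover, fan below 0.02 m/s and angular speed of each of power_supply, small_board, cover, fan below 0.2 rad/s); the robot touches nothing.
It fails at once if the cover is tipped more than 0.3 rad (17 degrees) from level (angle between cover's own z axis and vertical above 0.3 rad).
It fails at once if the large board is moved by more than 25 mm (distance of large_board from where it was at the start of the episode above 0.025 m).
It fails at once if the knife is moved by more than 25 mm (distance of knife from where it was at the start of the episode above 0.025 m).
It also fails if it takes over 109 s, if anything falls off the work surface, if the arm or the gripper's body presses on something with over 40 N, if the wrist force passes 120 N, or if a joint passes its speed limit or range.

## Working session

There is one attempt and no reset: what is moved stays moved. The work goes in short steps, Python scripts to look and compute and a tool call to move; the robot and the scene stay as the last step left them, time stands still between calls to the robot, and variables do not carry over. Pictures are saved under pics/ and viewed, and the job is handed in when it is done.

Besides the shell and the picture viewer there is one more tool, called after "Call:" in YAML: its name, and indented under it one key for each argument. carry_out: Moves the arm, as the interface text tells. Its arguments: {"type":"object","properties":{"claw":{"type":"array"},"xyz":{"type":"array"},"angular":{"type":"array"},"newtons":{"type":"number"}},"required":["claw","xyz","angular"]}

```bash
ls; mkdir -p pics; cat > h.py <<'E'
import numpy as np, cv2
from station import env, capture, workorder, spotter
from scipy.spatial.transform import Rotation as R
def cam(p):
    r=np.array(p['rotation']);
    if r.shape==(4,): r=R.from_quat(r[[1,2,3,0]]).as_matrix()
    return np.array(p['xyz']),r
def w(p,v):
    t,r=cam(p); return t+r@np.array(v)
def proj(p,X):
    t,r=cam(p); c=(np.atleast_2d(X)-t)@r
    a=c[:,0]/-c[:,2]; b=-c[:,1]/-c[:,2]; s=1+p['k1']*(a*a+b*b)
    return np.stack([p['fx']*a*s+p['cx'],p['fy']*b*s+p['cy']],1)
def ray(p,u,v):
    a0=(u-p['cx'])/p['fx'];b0=(v-p['cy'])/p['fy'];a,b=a0,b0
    for _ in range(30):
        s=1+p['k1']*(a*a+b*b);a=a0/s;b=b0/s
    t,r=cam(p);return t,r@np.array([a,-b,-1.])
def atz(p,u,v,z):
    t,d=ray(p,u,v);return t+d*(z-t[2])/d[2]
def save(p,n,s=1,crop=None):
    im=p['image']
    if crop: im=im[crop[1]:crop[3],crop[0]:crop[2]]
    if s!=1: im=cv2.resize(im,None,fx=s,fy=s,interpolation=cv2.INTER_CUBIC)
    cv2.imwrite('pics/'+n+'.png',im)
E
python3 - <<'E'
from h import *
s=env.get_state();print({k:np.round(v,3) for k,v in s.items()})
for n in ['scene','side','wrist']:
    p=capture(n);save(p,n+'0');print(n,p['fx'],p['cx'],p['cy'],p['k1'],np.round(p['xyz'],3),np.round(cam(p)[1],3).tolist())
    for q in ['case','power_supply','small_board','cover','fan','large_board','knife']:
        for r in spotter.look_for(p,q): 
            X=w(p,r['position']);print(q,round(r['score'],2),np.round(X,3),np.round(proj(p,X)[0]))
E
```

```text
pics
{'clock': np.float64(0.0), 'joint_positions': array([-1.271,  0.322, -0.07 ,  1.452,  0.023,  1.371, -0.057]), 'dq': array([ 0.002, -0.001, -0.001, -0.001,  0.   ,  0.   ,  0.001]), 'effort': array([-0.0000e+00, -4.9128e+01, -4.0400e-01, -3.1253e+01, -6.4000e-02,
        4.4000e-02,  0.0000e+00]), 'tcp_pos': array([0.183, 0.623, 0.238]), 'tool_rot': array([-0.   ,  0.142,  0.99 , -0.001]), 'force': array([ 1.497,  0.157, -0.105]), 'ft_torque': array([-0.006,  0.027,  0.052]), 'grip_width': np.float64(0.087)}
scene 465.7622003738565 290.0999383915901 210.6167602031713 -0.1565912433001008 [-0.084  0.934  0.953] [[-0.744, 0.45, -0.494], [-0.668, -0.524, 0.529], [-0.021, 0.723, 0.691]]
cover 0.97 [ 0.413 -0.012  0.014] [384. 197.]
fan 0.91 [0.449 0.537 0.019] [243. 305.]
fan 0.71 [0.565 0.389 0.006] [253. 250.]
fan 0.44 [0.606 0.309 0.008] [263. 226.]
large_board 0.7 [0.709 0.256 0.006] [251. 202.]
side 421.3611769071476 278.4647427461517 204.47376993531742 -0.062218751228272834 [0.376 0.906 0.636] [[-0.97, 0.142, -0.2], [-0.244, -0.622, 0.744], [-0.019, 0.77, 0.638]]
case 0.97 [0.48  0.192 0.029] [317. 208.]
power_supply 0.96 [0.421 0.414 0.026] [327. 291.]
small_board 0.94 [0.677 0.047 0.009] [252. 168.]
fan 0.88 [0.454 0.535 0.014] [295. 348.]
fan 0.62 [0.609 0.313 0.01 ] [246. 242.]
fan 0.58 [0.564 0.396 0.014] [255. 274.]
large_board 0.86 [ 0.707  0.229 -0.   ] [217. 214.]
large_board 0.31 [0.677 0.046 0.008] [252. 168.]
knife 0.51 [ 0.71  -0.076  0.01 ] [253. 142.]
knife 0.22 [0.678 0.051 0.01 ] [251. 169.]
wrist 331.1999478098896 277.82075306159123 203.47377728648777 -0.0728584455297987 [0.113 0.644 0.385] [[0.283, -0.924, -0.257], [0.959, 0.272, 0.075], [0.0, -0.268, 0.963]]
```

View pics/scene0.png

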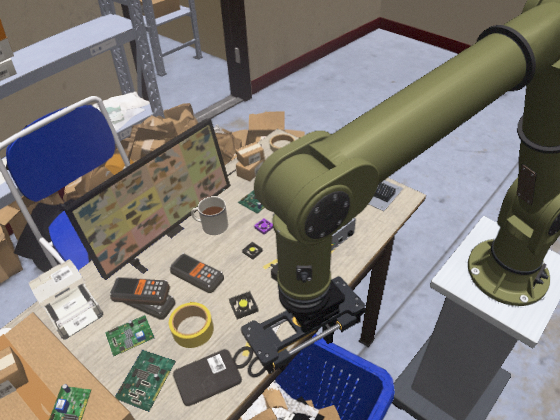

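View pics/side0.png

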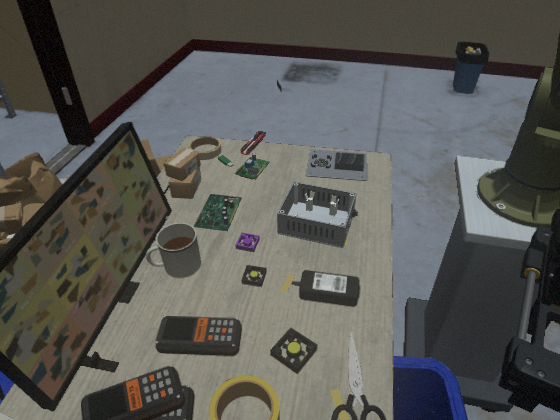

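View pics/wrist0.png

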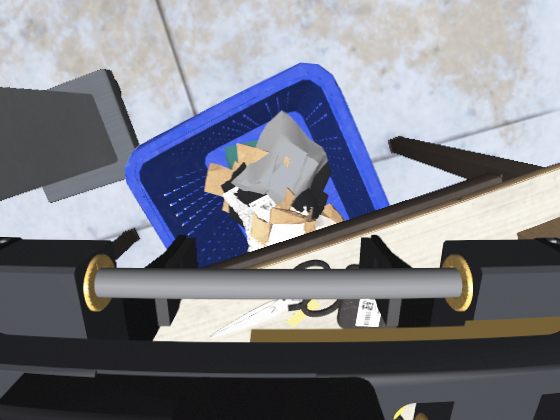

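```bash
python3 - <<'E'
from h import *
p=capture('side');save(p,'side_c1',3,(210,115,410,300))
for q,h in [('case',.03),('power_supply',.03),('small_board',.012),('cover',.012),('fan',.015),('large_board',0),('knife',.01)]:
    for r in spotter.cut_out(p,q):
        m=r['pixels'];ys,xs=np.nonzero(m)
        if len(xs)<20: continue
        P=np.array([atz(p,x,y,h)[:2] for x,y in zip(xs,ys)],np.float32)
        rc=cv2.minAreaRect(P);print(q,round(r['score'],2),len(xs),np.round([xs.mean(),ys.mean()]),np.round(rc[0],3),np.round(rc[1],3),round(rc[2],1))
R0=R.from_quat(np.array(env.get_state()['tool_rot'])[[1,2,3,0]]).as_matrix();print(np.round(R0,3))
t,r=cam(capture('wrist'));s=env.get_state();print('cam in tool',R0.T@(t-np.array(s['tcp_pos'])),np.round(R0.T@r,3))
p=capture('scene');print(atz(p,207,378,.02),atz(p,130,337,0))
E
```

```text
case 0.69 3994 [316. 214.] [0.478 0.206] [0.189 0.171] 84.9
power_supply 0.61 440 [252. 167.] [0.665 0.064] [0.098 0.059] 79.1
power_supply 0.55 1843 [328. 288.] [0.425 0.41 ] [0.124 0.071] 3.1
small_board 0.58 437 [252. 167.] [0.673 0.04 ] [0.1  0.06] 77.2
cover 0.83 1624 [337. 165.] [ 0.463 -0.016] [0.156 0.128] 4.4
cover 0.38 3845 [316. 214.] [0.48  0.185] [0.19  0.171] 84.8
fan 0.82 1187 [294. 350.] [0.456 0.538] [0.065 0.061] 65.1
fan 0.62 329 [247. 242.] [0.605 0.315] [0.05  0.043] 88.6
fan 0.59 380 [254. 276.] [0.565 0.4  ] [0.041 0.048] 5.9
large_board 0.73 1176 [218. 212.] [0.707 0.22 ] [0.082 0.122] 3.4
knife 0.85 275 [253. 142.] [ 0.711 -0.078] [0.132 0.034] 80.4
[[-0.959  0.282  0.   ]
 [ 0.282  0.959  0.   ]
 [-0.     0.    -1.   ]]
cam in tool [ 0.07295282  0.00026418 -0.14586476] [[-0.001  0.963  0.268]
 [ 1.     0.001 -0.   ]
 [-0.     0.268 -0.963]]
[0.36967717 0.72550858 0.02      ] [0.59532034 0.77807625 0.        ]
```

View pics/side_c1.png

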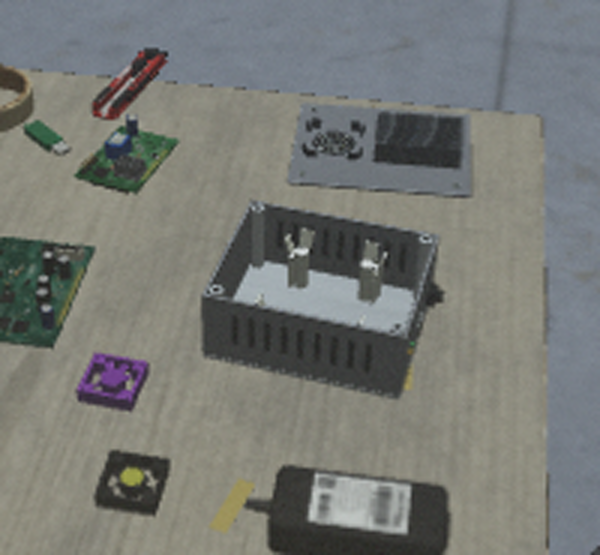

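```bash
cat >> h.py <<'E'
def tool():
    s=env.get_state();return np.array(s['tcp_pos']),R.from_quat(np.array(s['tool_rot'])[[1,2,3,0]]),s
def Rd(yaw): # tool z down, tool x at world yaw (deg)
    y=np.radians(yaw);return R.from_matrix(np.array([[np.cos(y),np.sin(y),0],[np.sin(y),-np.cos(y),0],[0,0,-1.]]))
def plan(*wps,vmax=6.0,rmax=10.,start=None,nd=1):
    """wps: (xyz, yaw[,vmax]); prints rows"""
    p,r,s=tool()
    if start: p,r=np.array(start[0],float),Rd(start[1])
    print('now',np.round(p,4),'t',round(float(s['clock']),2),'F',np.round(s['force'],1),'g',round(float(s['grip_width']),4))
    for wp in wps:
        pt=np.array(wp[0],float);rt=Rd(wp[1]);vm=wp[2] if len(wp)>2 else vmax
        n=0
        rv=(r.inv()*rt).as_rotvec()
        n=int(max(np.ceil(np.linalg.norm(pt-p)*100/vm-1e-3),np.ceil(np.degrees(np.linalg.norm(rv))/rmax-1e-3),1))
        xs=[];an=[]
        p0=p.copy();r0=r
        for i in range(1,n+1):
            tgt=p0+(pt-p0)*i/n; rn=r0*R.from_rotvec(rv*i/n)
            d=np.round(r.inv().apply(tgt-p)*100,nd); a=np.round(np.degrees((r.inv()*rn).as_rotvec()),1)
            xs.append((d+0).tolist());an.append((a+0).tolist())
            p=p+r.apply(d/100); r=r*R.from_rotvec(np.radians(a))
        print('->',wp,'n',n)
        for i in range(0,n,5): print('  "xyz":',xs[i:i+5],'"angular":',an[i:i+5])
E
python3 - <<'E'
from h import *
plan(([.5,.40,.22],180))
E
```

```text
now [0.1833 0.6236 0.2396] t 1.7 F [-0.1  0.4  1.2] g 0.0869
-> ([0.5, 0.4, 0.22], 180) n 7
  "xyz": [[-5.2, -1.8, 0.3], [-5.2, -2.0, 0.3], [-5.1, -2.2, 0.2], [-5.0, -2.4, 0.3], [-4.8, -2.6, 0.3]] "angular": [[0.0, 0.0, -2.3], [0.0, 0.0, -2.4], [0.0, 0.0, -2.3], [0.0, 0.0, -2.4], [0.0, 0.0, -2.3]]
  "xyz": [[-4.8, -2.9, 0.3], [-4.7, -3.0, 0.3]] "angular": [[0.0, 0.0, -2.3], [0.0, 0.0, -2.4]]
```

Call:
carry_out:
  claw: [8.7, 8.7, 8.7, 8.7, 8.7]
  xyz:
    - [-5.2, -1.8, 0.3]
    - [-5.2, -2.0, 0.3]
    - [-5.1, -2.2, 0.2]
    - [-5.0, -2.4, 0.3]
    - [-4.8, -2.6, 0.3]
  angular:
    - [0.0, 0.0, -2.3]
    - [0.0, 0.0, -2.4]
    - [0.0, 0.0, -2.3]
    - [0.0, 0.0, -2.4]
    - [0.0, 0.0, -2.3]
  newtons: 20

```text
clock: 2.33
tcp_pos: [0.4105, 0.4632, 0.2258]
tool_rot: [0.0, 0.04, 0.999, 0.0]
force: [0.7, -0.1, 0.7]
grip_width: 0.0867
```

Call:
carry_out:
  claw: [8.7, 8.7, 8.7]
  xyz:
    - [-4.8, -2.9, 0.3]
    - [-4.7, -3.0, 0.3]
    - [0, 0, 0]
  angular:
    - [0.0, 0.0, -2.3]
    - [0.0, 0.0, -2.4]
    - [0, 0, 0]

```text
clock: 2.7
tcp_pos: [0.5055, 0.3938, 0.2192]
tool_rot: [0.001, 0.005, 1.0, -0.002]
force: [-0.1, 0.5, 0.2]
grip_width: 0.087
```

```bash
python3 - <<'E'
from h import *
print(tool()[0],tool()[1].as_matrix().round(3).tolist())
for n in ['wrist','scene']:
    p=capture(n);save(p,n+'1')
    for q in ['case','power_supply','fan']:
        for r in spotter.look_for(p,q):
            X=w(p,r['position']);print(n,q,round(r['score'],2),np.round(X,3),np.round(proj(p,X)[0]))
E
```

```text
[0.50545939 0.39377911 0.21921828] [[-1.0, 0.01, 0.002], [0.01, 1.0, -0.003], [-0.002, -0.003, -1.0]]
wrist case 0.64 [0.48  0.19  0.019] [ 89. 161.]
wrist power_supply 0.89 [0.418 0.39  0.031] [273.  96.]
wrist fan 0.92 [0.567 0.389 0.009] [274. 233.]
wrist fan 0.63 [0.457 0.533 0.017] [410. 135.]
wrist fan 0.63 [0.596 0.312 0.017] [208. 260.]
scene case 0.78 [0.479 0.195 0.028] [323. 220.]
scene power_supply 0.95 [0.414 0.402 0.031] [291. 276.]
scene power_supply 0.27 [0.564 0.387 0.005] [254. 250.]
scene fan 0.96 [0.449 0.537 0.017] [244. 305.]
scene fan 0.75 [0.604 0.312 0.01 ] [263. 227.]
scene fan 0.67 [0.667 0.034 0.009] [309. 171.]
scene fan 0.56 [0.561 0.387 0.008] [255. 250.]
```

View pics/wrist1.png

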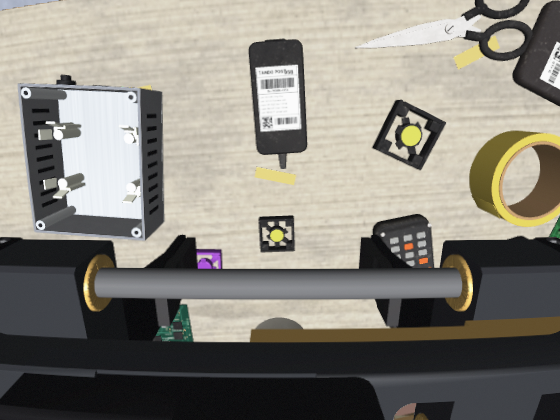

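View pics/scene1.png

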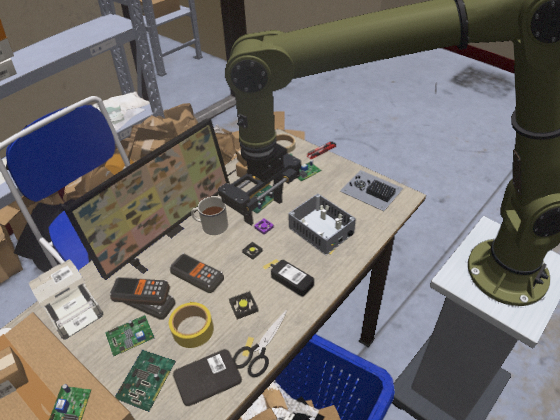

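```bash
python3 - <<'E'
from h import *
import pickle
p=capture('wrist');pickle.dump({k:p[k] for k in p},open('w1.pkl','wb'))
save(p,'psu1',5,(235,30,320,180));save(p,'case1',4,(10,70,175,245))
m=spotter.cut_out(p,'power_supply')[0]['pixels']
ys,xs=np.nonzero(m);print(xs.min(),xs.max(),ys.min(),ys.max())
E
```

```text
243 299 47 174
```

View pics/psu1.png

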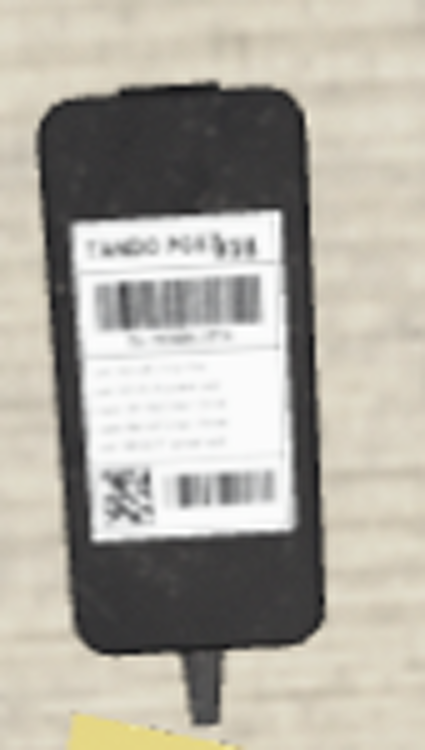

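View pics/case1.png

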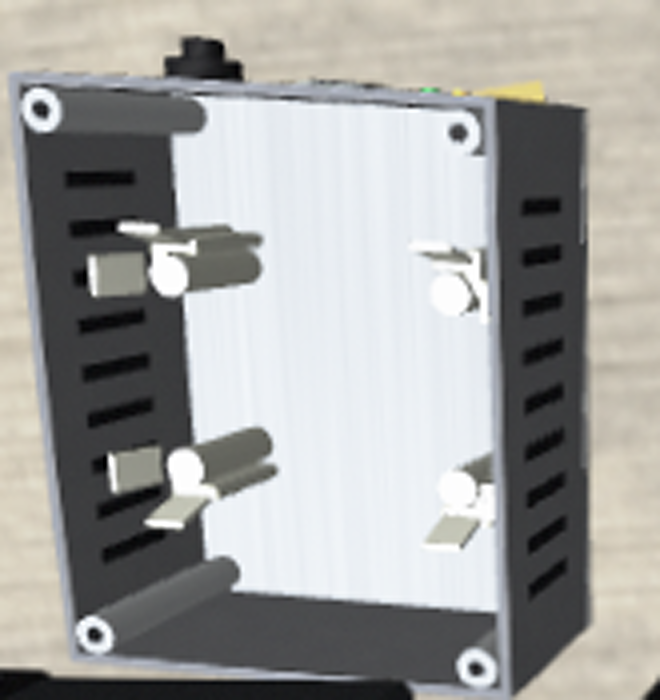

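```bash
cat > rectfit.py <<'E'
from h import *
def corners(p,c,z): 
    P=np.array([atz(p,u,v,z)[:2] for u,v in c]);return P
def rep(P):
    print(np.round(P,4).tolist());n=len(P)
    print('mean',np.round(P.mean(0),4),'edges',[ (round(float(np.linalg.norm(P[(i+1)%n]-P[i])),4),round(float(np.degrees(np.arctan2(*(P[(i+1)%n]-P[i])[::-1]))),1)) for i in range(n)])
E
python3 - <<'E'
from rectfit import *
import pickle
p=pickle.load(open('w1.pkl','rb'))
c=lambda a,s,o:[(x/s+o[0]-.0,y/s+o[1]) for x,y in a]
print('psu edges');
for z in (.015,.03):rep(corners(p,c([(38,130),(305,130),(326,600),(72,610)],5,(235,30)),z))
print('ends');rep(corners(p,c([(170,97),(200,652),(206,724)],5,(235,30)),.022))
rep(corners(p,c([(10,72),(495,97),(510,697),(72,657)],4,(10,70)),.06))
E
```

```text
psu edges
[[0.3721, 0.3659], [0.3721, 0.4188], [0.4653, 0.4246], [0.4675, 0.371]]
mean [0.4192 0.3951] edges [(0.0529, 90.0), (0.0934, 3.5), (0.0536, -87.7), (0.0955, -176.9)]
[[0.3744, 0.3674], [0.3744, 0.4181], [0.4636, 0.4236], [0.4657, 0.3723]]
mean [0.4195 0.3953] edges [(0.0507, 90.0), (0.0894, 3.5), (0.0513, -87.7), (0.0914, -176.9)]
ends
[[0.3672, 0.3923], [0.4754, 0.3981], [0.4906, 0.3993]]
mean [0.4444 0.3966] edges [(0.1083, 3.1), (0.0153, 4.7), (0.1236, -176.7)]
[[0.4007, 0.1551], [0.41, 0.2718], [0.5542, 0.2599], [0.5448, 0.1434]]
mean [0.4774 0.2075] edges [(0.1171, 85.5), (0.1447, -4.7), (0.1169, -94.6), (0.1445, 175.4)]
```

```bash
python3 - <<'E'
from h import *
plan(([.4253,.3954,.10],183.2),([.4253,.3954,.022],183.2,4))
E
```

```text
now [0.4996 0.4003 0.2197] t 3.2 F [ 0.  -0.5  0.2] g 0.087
-> ([0.4253, 0.3954, 0.1], 183.2) n 3
  "xyz": [[2.5, -0.2, 4.0], [2.5, -0.1, 4.0], [2.4, 0.0, 4.0]] "angular": [[0.0, 0.0, -1.0], [0.0, 0.0, -1.1], [0.0, 0.0, -1.0]]
-> ([0.4253, 0.3954, 0.022], 183.2, 4) n 2
  "xyz": [[0.0, 0.0, 3.9], [0.0, -0.1, 3.9]] "angular": [[0.0, 0.0, 0.0], [0.0, 0.0, 0.0]]
```

Call:
carry_out:
  claw: [8.7, 8.7, 8.7, 8.7, 8.7]
  xyz:
    - [2.5, -0.2, 4.0]
    - [2.5, -0.1, 4.0]
    - [2.4, 0.0, 4.0]
    - [0, 0, 0]
    - [0, 0, 0]
  angular:
    - [0.0, 0.0, -1.0]
    - [0.0, 0.0, -1.1]
    - [0.0, 0.0, -1.0]
    - [0, 0, 0]
    - [0, 0, 0]

```text
clock: 3.82
tcp_pos: [0.4282, 0.3961, 0.1015]
tool_rot: [0.001, -0.027, 1.0, 0.001]
force: [0.6, 0.3, 0.7]
grip_width: 0.0872
```

```bash
python3 - <<'E'
from h import *
plan(([.4253,.3954,.022],183.2,4),nd=2)
p=capture('wrist');save(p,'w2')
E
```

```text
now [0.4282 0.3961 0.1015] t 3.83 F [0.6 0.3 0.7] g 0.0872
-> ([0.4253, 0.3954, 0.022], 183.2, 4) n 2
  "xyz": [[0.16, -0.04, 3.98], [0.15, -0.02, 3.97]] "angular": [[0.1, 0.1, -0.1], [0.0, 0.1, 0.0]]
```

View pics/w2.png

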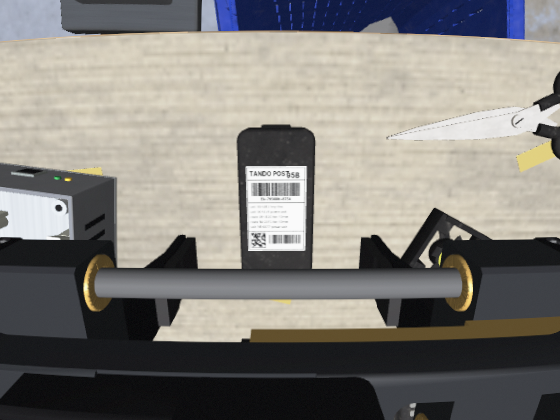

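Call:
carry_out:
  claw: [8.7, 8.7, 8.7, 4.8, 4.8]
  xyz:
    - [0.2, 0, 3.9]
    - [0.1, 0, 3.9]
    - [0, 0, 0]
    - [0, 0, 0]
    - [0, 0, 0]
  angular:
    - [0, 0, 0]
    - [0, 0, 0]
    - [0, 0, 0]
    - [0, 0, 0]
    - [0, 0, 0]
  newtons: 25

```text
clock: 4.5
tcp_pos: [0.425, 0.3964, 0.0241]
tool_rot: [0.002, -0.027, 1.0, 0.001]
force: [-0.9, -0.4, -0.5]
grip_width: 0.0742
```

Call:
carry_out:
  claw: [4.5, 4.5, 4.5]
  xyz:
    - [0, 0, 0]
    - [0, 0, 0]
    - [0, 0, 0]
  angular:
    - [0, 0, 0]
    - [0, 0, 0]
    - [0, 0, 0]

```text
clock: 4.88
tcp_pos: [0.4235, 0.3952, 0.0221]
tool_rot: [0.0, -0.027, 1.0, 0.0]
force: [-0.9, -1.4, 4.4]
grip_width: 0.0514
```

```bash
python3 - <<'E'
from h import *
plan(([.4235,.3952,.16],183.2,5),([.545,.34,.26],180))
E
```

```text
now [0.4235 0.3952 0.0221] t 4.88 F [-0.9 -1.4  4.4] g 0.0514
-> ([0.4235, 0.3952, 0.16], 183.2, 5) n 3
  "xyz": [[0.0, 0.0, -4.6], [0.0, 0.0, -4.6], [0.0, 0.0, -4.6]] "angular": [[0.0, 0.0, 0.0], [0.0, 0.0, 0.0], [0.0, 0.0, -0.1]]
-> ([0.545, 0.34, 0.26], 180) n 3
  "xyz": [[-3.9, -2.1, -3.3], [-4.0, -1.9, -3.4], [-4.0, -2.0, -3.3]] "angular": [[0.0, 0.0, 1.1], [0.0, 0.0, 1.1], [0.0, 0.0, 1.0]]
```

Call:
carry_out:
  claw: [4.5, 4.5, 4.5]
  xyz:
    - [0, 0, -3]
    - [0, 0, -4.6]
    - [0, 0, -6]
  angular:
    - [0, 0, 0]
    - [0, 0, 0]
    - [0, 0, 0]

```text
clock: 5.25
tcp_pos: [0.422, 0.3939, 0.1568]
tool_rot: [-0.002, -0.027, 1.0, -0.002]
force: [0.9, 0.5, -2.6]
grip_width: 0.052
```

Call:
carry_out:
  claw: [4.5, 4.5, 4.5, 4.5, 4.5]
  xyz:
    - [-3.9, -2.1, -3.3]
    - [-4.0, -1.9, -3.4]
    - [-4.0, -2.0, -3.3]
    - [0, 0, 0]
    - [0, 0, 0]
  angular:
    - [0, 0, 1.1]
    - [0, 0, 1.1]
    - [0, 0, 1]
    - [0, 0, 0]
    - [0, 0, 0]

```text
clock: 5.88
tcp_pos: [0.5434, 0.3395, 0.2563]
tool_rot: [-0.001, 0.001, 1.0, -0.0]
force: [-1.5, 0.7, -3.0]
grip_width: 0.0519
```

```bash
python3 - <<'E'
from h import *
import pickle
print(tool()[0],env.get_state()['grip_width'],env.get_state()['force'])
p=capture('wrist');save(p,'w3');pickle.dump(p,open('w3.pkl','wb'))
q=capture('side');pickle.dump(q,open('s3.pkl','wb'));save(q,'s3',4,(265,170,370,255))
q=capture('scene');pickle.dump(q,open('c3.pkl','wb'));save(q,'c3',5,(275,180,370,265))
E
```

```text
[0.54340718 0.33946567 0.25625383] 0.05193081729107031 [-1.49970522  0.73959138 -3.0265456 ]
```

View pics/w3.png

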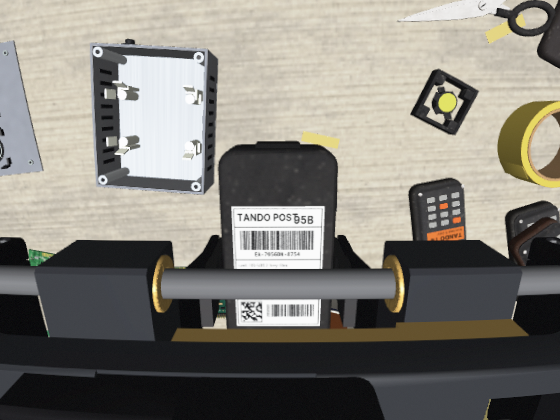

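View pics/s3.png

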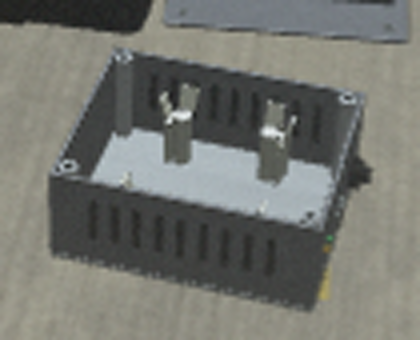

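View pics/c3.png

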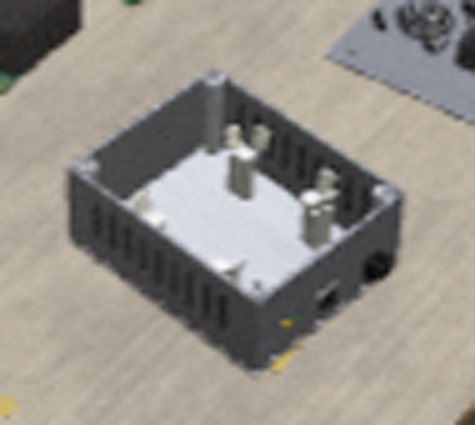

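```bash
python3 - <<'E'
from h import *
import pickle
p=pickle.load(open('w3.pkl','rb'));save(p,'w3c',5,(85,35,225,200))
E
```

```text
(no output)
```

View pics/w3c.png

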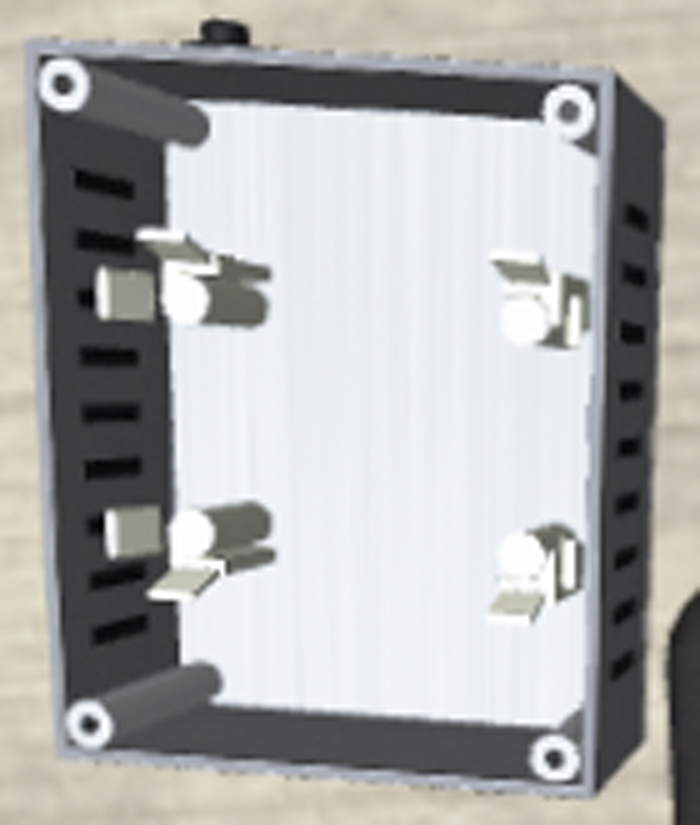

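```bash
cat > posefit.py <<'E'
from h import *
from scipy.optimize import least_squares
def fit(obs,x0,zfree=False):
    # obs: list of (picture,[local xyz],[pixels],weight)
    def pts(x,L): 
        c,s=np.cos(x[2]),np.sin(x[2]);L=np.array(L,float)
        return np.stack([x[0]+c*L[:,0]-s*L[:,1],x[1]+s*L[:,0]+c*L[:,1],L[:,2]+(x[3] if zfree else 0)],1)
    f=lambda x:np.concatenate([((proj(p,pts(x,L))-np.array(U))*wt).ravel() for p,L,U,wt in obs])
    x0=list(x0)+([0] if zfree else [])
    r=least_squares(f,x0);print('fit',np.round(r.x[:2],4),'yaw',round(np.degrees(r.x[2]),2),np.round(r.x[3:],4),'res',np.round(f(r.x),1).tolist());return r.x
cr=lambda a,s,o:[(x/s+o[0],y/s+o[1]) for x,y in a]
E
python3 - <<'E'
from posefit import *
import pickle
w1,w3,s3,c3=[pickle.load(open(f+'.pkl','rb')) for f in ('w1','w3','s3','c3')]
a,b,h=.073,.059,.06
L=[(-a,-b,h),(-a,b,h),(a,b,h),(a,-b,h)]
o=[(w1,L,cr([(10,72),(495,97),(510,697),(72,657)],4,(10,70)),1),
(w3,L,cr([(27,42),(612,70),(597,797),(60,757)],5,(85,35)),1),
(s3,[L[3],L[0],L[2],L[1]],cr([(115,50),(362,97),(50,172),(325,222)],4,(265,170)),1),
(c3,[L[2],L[3],L[0],L[1]],cr([(70,170),(213,70),(402,195),(260,298)],5,(275,180)),1)]
for q in o: fit([q],[.477,.2,-.08])
fit(o,[.477,.2,-.08])
fit(o[:2],[.477,.2,-.08],True)
rep=w3
# PSU in hand: its world position from TCP
print(tool()[0])
E
```

```text
fit [0.4776 0.2074] yaw -4.66 [] res [-0.6, -0.8, 0.3, -0.5, 0.5, 0.9, -0.4, 0.7]
fit [0.4781 0.208 ] yaw -4.36 [] res [-0.6, -0.5, 0.6, -0.3, 0.1, 0.4, -0.2, 0.7]
fit [0.4755 0.2106] yaw -3.9 [] res [-0.6, -1.3, 1.0, -1.7, -0.4, 0.5, 0.0, 1.8]
fit [0.4737 0.209 ] yaw -4.15 [] res [-0.9, -0.5, -0.0, -0.7, 1.0, -0.6, -0.0, 1.5]
fit [0.4775 0.2078] yaw -4.46 [] res [-0.5, -0.7, 0.5, -0.9, 1.1, 0.6, 0.2, 0.8, -0.7, -1.3, 0.6, -0.9, -0.1, -0.1, -0.5, -0.0, -0.8, -2.2, 0.5, -2.4, -1.1, -0.7, -1.1, 0.9, -1.7, -1.5, -0.6, -1.5, 0.1, -1.3, -1.1, 0.5]
fit [0.4779 0.2067] yaw -4.51 [-0.0021] res [0.2, -0.1, 0.3, -0.1, 0.8, 0.2, 0.6, 0.4, -0.6, -0.4, -0.1, 0.1, -0.8, -0.2, -0.5, -0.1]
[0.54250592 0.34029773 0.25603291]
```

```bash
python3 - <<'E'
from h import *
plan(([.4747,.208,.15],175.55),([.4747,.208,.030],175.55,3.0))
E
```

```text
now [0.5425 0.3403 0.256 ] t 6.03 F [ 0.5 -0.4 -2.6] g 0.052
-> ([0.4747, 0.208, 0.15], 175.55) n 4
  "xyz": [[1.7, -3.3, 2.7], [1.6, -3.3, 2.6], [1.6, -3.4, 2.7], [1.5, -3.4, 2.6]] "angular": [[0.0, 0.0, 1.1], [0.0, -0.1, 1.2], [0.0, 0.0, 1.1], [-0.1, -0.1, 1.1]]
-> ([0.4747, 0.208, 0.03], 175.55, 3.0) n 5
  "xyz": [[0.0, 0.0, 2.4], [0.0, 0.0, 2.4], [0.0, 0.0, 2.4], [0.0, 0.0, 2.4], [0.0, 0.0, 2.4]] "angular": [[0.0, 0.0, 0.0], [0.0, 0.0, 0.0], [0.0, 0.0, 0.0], [0.0, 0.0, 0.0], [0.0, 0.0, 0.0]]
```

Call:
carry_out:
  claw: [4.5, 4.5, 4.5, 4.5, 4.5]
  xyz:
    - [1.7, -3.3, 2.7]
    - [1.6, -3.3, 2.6]
    - [1.6, -3.4, 2.7]
    - [1.5, -3.4, 2.6]
    - [0, 0, 0]
  angular:
    - [0, 0, 1.1]
    - [0, 0, 1.2]
    - [0, 0, 1.1]
    - [0, 0, 1.1]
    - [0, 0, 0]

```text
clock: 6.65
tcp_pos: [0.4724, 0.204, 0.1484]
tool_rot: [-0.003, 0.041, 0.999, -0.002]
force: [0.8, 0.8, -1.5]
grip_width: 0.0516
```

Call:
carry_out:
  claw: [4.5]
  xyz:
    - [0, 0, 0]
  angular:
    - [0, 0, 0]

```text
clock: 6.78
tcp_pos: [0.476, 0.2085, 0.1518]
tool_rot: [0.0, 0.039, 0.999, 0.001]
force: [0.1, -0.3, -1.1]
grip_width: 0.052
```

```bash
python3 - <<'E'
from h import *
for _ in range(4):
    print(tool()[0]); p=capture('side')
save(p,'s4',4,(250,140,390,250))
plan(([.4747,.208,.030],175.55,3.0))
q=capture('scene');save(q,'c4',4,(260,150,390,270))
E
```

```text
[0.47596939 0.20853538 0.15181466]
[0.47648611 0.20901751 0.1522755 ]
[0.476764   0.20904244 0.15243422]
[0.47680867 0.20887402 0.15239307]
now [0.4768 0.2087 0.1523] t 6.97 F [ 0.2 -0.5 -2.1] g 0.0517
-> ([0.4747, 0.208, 0.03], 175.55, 3.0) n 5
  "xyz": [[0.0, 0.0, 2.4], [0.1, 0.0, 2.5], [0.0, -0.1, 2.4], [0.1, 0.0, 2.5], [0.0, 0.0, 2.4]] "angular": [[0.0, 0.0, 0.0], [0.0, 0.0, 0.0], [0.0, 0.0, 0.0], [0.0, 0.1, 0.0], [0.1, 0.0, 0.0]]
```

View pics/s4.png

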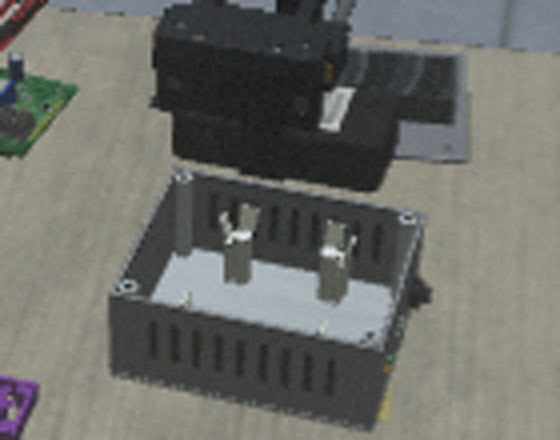

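View pics/c4.png

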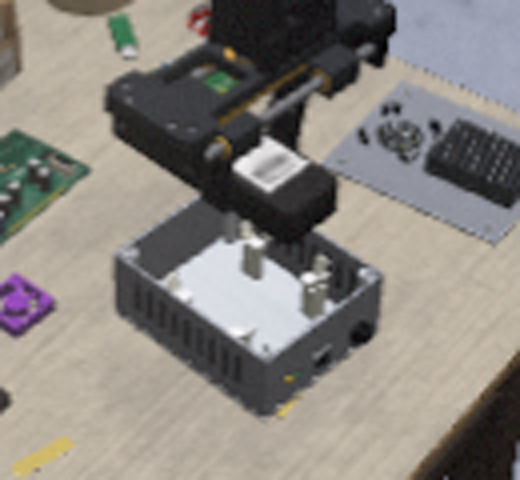

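Call:
carry_out:
  claw: [4.5, 4.5, 4.5, 4.5, 4.5]
  xyz:
    - [0.1, 0, 2.8]
    - [0.1, -0.1, 2.8]
    - [0, 0, 2.8]
    - [0, 0, 2.8]
    - [0, 0, 0]
  angular:
    - [0, 0, 0]
    - [0, 0, 0]
    - [0, 0, 0]
    - [0, 0, 0]
    - [0, 0, 0]

```text
clock: 7.65
tcp_pos: [0.4726, 0.2061, 0.0378]
tool_rot: [-0.002, 0.04, 0.999, -0.001]
force: [-0.8, -0.2, -1.7]
grip_width: 0.0515
```

Call:
carry_out:
  claw: [4.5, 4.5]
  xyz:
    - [0, 0, 0.5]
    - [0, 0, 0.5]
  angular:
    - [0, 0, 0]
    - [0, 0, 0]

```text
clock: 7.9
tcp_pos: [0.4752, 0.2072, 0.0307]
tool_rot: [0.001, 0.04, 0.999, 0.001]
force: [1.0, 0.4, -2.0]
grip_width: 0.0521
```

Now down by another few mm, then open slightly.

Call:
carry_out:
  claw: [4.5, 4.5, 4.5]
  xyz:
    - [0, 0, 0.3]
    - [0, 0, 0]
    - [0, 0, 0]
  angular:
    - [0, 0, 0]
    - [0, 0, 0]
    - [0, 0, 0]

```text
clock: 8.28
tcp_pos: [0.4743, 0.2066, 0.0268]
tool_rot: [0.0, 0.04, 0.999, 0.0]
force: [0.1, 0.1, -2.7]
grip_width: 0.0516
```

Call:
carry_out:
  claw: [6.3, 6.3, 6.3, 6.3, 6.3]
  xyz:
    - [0, 0, 0]
    - [0, 0, 0]
    - [0, 0, 0]
    - [0, 0, -3]
    - [0, 0, -5]
  angular:
    - [0, 0, 0]
    - [0, 0, 0]
    - [0, 0, 0]
    - [0, 0, 0]
    - [0, 0, 0]

```text
clock: 8.9
tcp_pos: [0.4728, 0.2058, 0.1059]
tool_rot: [-0.002, 0.04, 0.999, -0.001]
force: [0.3, 0.6, -0.5]
grip_width: 0.0632
```

```bash
python3 - <<'E'
from h import *
plan(([.58,.2,.22],180),([.70,.07,.24],180))
E
```

```text
now [0.4728 0.2058 0.1059] t 8.9 F [ 0.3  0.6 -0.5] g 0.0632
-> ([0.58, 0.2, 0.22], 180) n 3
  "xyz": [[-3.6, 0.1, -3.8], [-3.5, 0.0, -3.8], [-3.6, -0.1, -3.8]] "angular": [[0.0, -0.1, -1.5], [-0.1, 0.0, -1.5], [0.0, -0.1, -1.6]]
-> ([0.7, 0.07, 0.24], 180) n 3
  "xyz": [[-4.0, -4.3, -0.7], [-4.0, -4.4, -0.6], [-4.0, -4.3, -0.7]] "angular": [[0.0, 0.0, 0.0], [0.0, 0.0, 0.0], [0.0, 0.0, 0.0]]
```

Call:
carry_out:
  claw: [8.2, 8.2, 8.2, 8.2]
  xyz:
    - [-3.6, 0.1, -3.8]
    - [-3.5, 0.0, -3.8]
    - [-3.6, -0.1, -3.8]
    - [0, 0, 0]
  angular:
    - [0, 0, -1.5]
    - [0, 0, -1.5]
    - [0, 0, -1.6]
    - [0, 0, 0]

```text
clock: 9.4
tcp_pos: [0.585, 0.2002, 0.2242]
tool_rot: [0.004, 0.001, 1.0, 0.001]
force: [0.8, -0.5, -0.1]
grip_width: 0.0812
```

```bash
python3 - <<'E'
from h import *
import pickle
p=capture('wrist');save(p,'w5');pickle.dump(p,open('w5.pkl','wb'))
save(p,'w5c',4,(170,20,350,200))
plan(([.68,-.03,.2],90))
E
```

```text
now [0.5824 0.2005 0.2217] t 9.45 F [ 0.3  0.1 -0.2] g 0.0813
-> ([0.68, -0.03, 0.2], 90) n 9
  "xyz": [[-1.1, -2.6, 0.2], [-1.5, -2.3, 0.3], [-1.9, -2.0, 0.2], [-2.2, -1.7, 0.3], [-2.5, -1.3, 0.2]] "angular": [[0.0, 0.0, 10.0], [0.0, 0.0, 10.0], [0.1, 0.0, 10.0], [0.0, 0.0, 10.0], [0.0, 0.0, 10.0]]
  "xyz": [[-2.6, -0.8, 0.3], [-2.8, -0.3, 0.2], [-2.8, 0.1, 0.2], [-2.7, 0.7, 0.3]] "angular": [[0.0, 0.1, 10.0], [0.0, 0.0, 10.0], [0.0, 0.0, 9.9], [0.0, 0.0, 10.0]]
```

View pics/w5c.png

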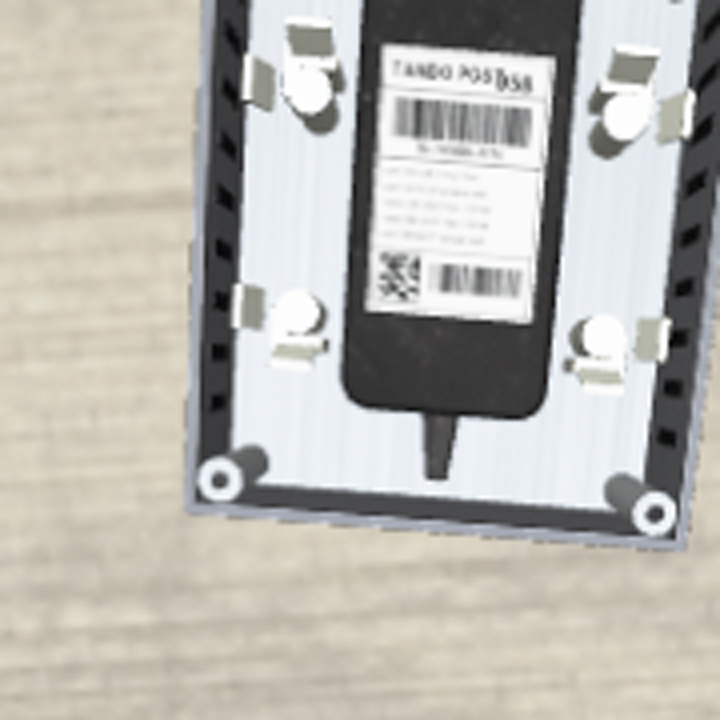

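```bash
python3 - <<'E'
from posefit import *
import pickle
w5=pickle.load(open('w5.pkl','rb'))
h=.037
o=(w5,[(-.025,-.037,h),(-.025,.037,h),(.025,-.037,h),(.025,.037,h)],cr([(308,90),(627,115),(297,312),(602,335)],4,(170,20)),1)
o2=(w5,[(.073,-.059,.06),(.073,.059,.06)],cr([(187,512),(682,548)],4,(170,20)),1)
fit([o],[.477,.2,-.08]);fit([o2],[.477,.2,-.08]);fit([o,o2],[.477,.2,-.08]);fit([o,o2],[.477,.2,-.08],True)
E
```

```text
fit [0.4779 0.2075] yaw -4.43 [] res [0.2, 0.1, -0.6, 0.3, 0.1, -0.3, 0.2, -0.1]
fit [0.4773 0.2073] yaw -4.32 [] res [-1.1, -0.0, 1.1, 0.1]
fit [0.4777 0.2075] yaw -4.44 [] res [0.2, -0.1, -0.6, 0.0, 0.1, -0.5, 0.2, -0.3, -1.0, 0.3, 1.1, 0.7]
fit [0.4777 0.2075] yaw -4.44 [-0.0021] res [0.4, 0.2, -0.9, 0.4, 0.3, -0.5, -0.1, -0.4, -0.5, -0.0, 0.7, 0.3]
```

Call:
carry_out:
  claw: [8.2, 8.2, 8.2, 8.2, 8.2]
  xyz:
    - [-1.1, -2.6, 0.2]
    - [-1.5, -2.3, 0.3]
    - [-1.9, -2.0, 0.2]
    - [-2.2, -1.7, 0.3]
    - [-2.5, -1.3, 0.2]
  angular:
    - [0, 0, 10]
    - [0, 0, 10]
    - [0, 0, 10]
    - [0, 0, 10]
    - [0, 0, 10]

```text
clock: 10.07
tcp_pos: [0.6337, 0.0724, 0.2067]
tool_rot: [-0.002, 0.425, 0.905, -0.001]
force: [-0.2, -0.6, -0.1]
grip_width: 0.0819
```

Call:
carry_out:
  claw: [8.2, 8.2, 8.2, 8.2, 8.2]
  xyz:
    - [-2.6, -0.8, 0.3]
    - [-2.8, -0.3, 0.2]
    - [-2.8, 0.1, 0.2]
    - [-2.7, 0.7, 0.3]
    - [0, 0, 0]
  angular:
    - [0, 0, 10]
    - [0, 0, 10]
    - [0, 0, 10]
    - [0, 0, 10]
    - [0, 0, 0]

```text
clock: 10.7
tcp_pos: [0.6779, -0.0322, 0.1966]
tool_rot: [-0.001, 0.708, 0.706, -0.002]
force: [0.3, -0.4, 0.1]
grip_width: 0.0822
```

```bash
python3 - <<'E'
from h import *
import pickle
print(tool()[0],tool()[1].as_matrix().round(3).tolist(),env.get_state()['joint_positions'].round(2))
capture('scene');p=capture('wrist');save(p,'w6');pickle.dump(p,open('w6.pkl','wb'))
for q in ['small_board','large_board']:
        for r in spotter.look_for(p,q):
            X=w(p,r['position']);print(q,round(r['score'],2),np.round(X,3),np.round(proj(p,X)[0]))
E
```

```text
[ 0.67789845 -0.0322081   0.1966197 ] [[0.003, 1.0, -0.003], [1.0, -0.003, -0.001], [-0.001, -0.003, -1.0]] [-0.4   0.44  0.56  1.44 -0.24  1.33  0.17]
small_board 0.69 [0.68  0.043 0.012] [280. 113.]
```

View pics/w6.png

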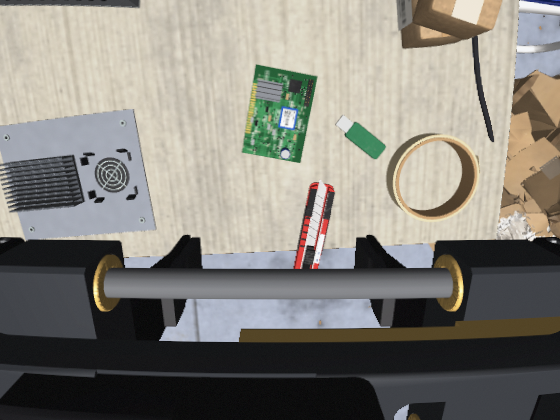

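```bash
python3 - <<'E'
from h import *
import pickle
p=pickle.load(open('w6.pkl','rb'));save(p,'w6c',6,(230,55,345,195));save(p,'w6d',4,(0,90,170,245))
E
```

```text
(no output)
```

View pics/w6c.png

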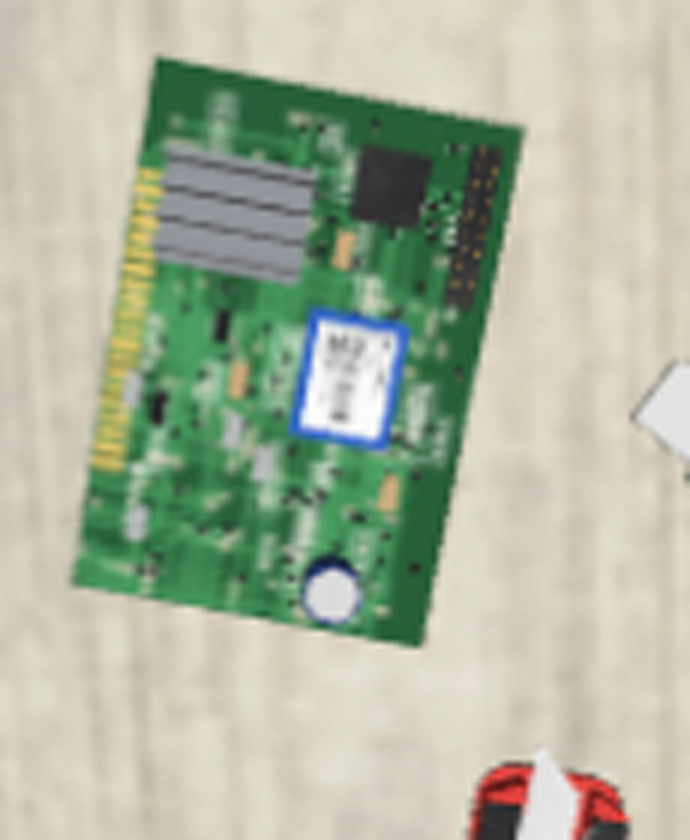

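View pics/w6d.png

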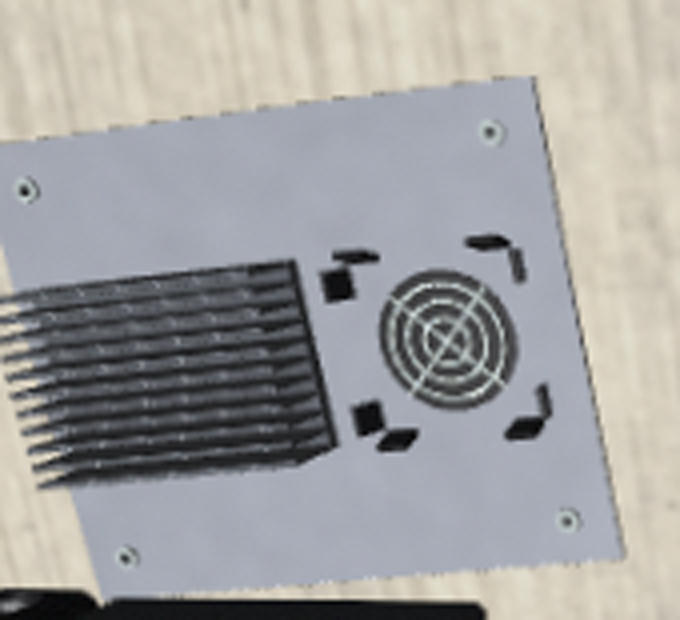

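```bash
python3 - <<'E'
from posefit import *
import pickle
w6=pickle.load(open('w6.pkl','rb'))
a,b,h=.03,.0425,.012
L=[(-a,b,h),(a,b,h),(a,-b,h),(-a,-b,h)]
U=cr([(155,57),(525,127),(422,648),(70,583)],6,(230,55))
fit([(w6,L,U,1)],[.68,.043,-.2]);fit([(w6,L,U,1)],[.68,.043,-.2],True)
a,b,h=.077,.063,.0125
# cover: TR corner, BR corner + screws
L=[(a,b,h),(a,-b,h),(.042,0,h)]
U=cr([(535,77),(623,557),(449,339)],4,(0,90))
fit([(w6,L,U,1)],[.463,-.016,0.1]);fit([(w6,L,U,1)],[.463,-.016,0.1],True)
plan(([.6795,.043,.09],78),start=None)
E
```

```text
fit [0.6787 0.0406] yaw -10.39 [] res [-0.4, -0.6, 0.5, -0.2, 0.1, 0.5, -0.3, 0.5]
fit [0.6787 0.0406] yaw -10.39 [-0.0036] res [-0.1, -0.1, 0.1, 0.1, -0.1, -0.1, 0.1, 0.1]
fit [ 0.4653 -0.021 ] yaw 4.69 [] res [-0.0, -0.7, 0.0, 0.7, 0.0, 0.1]
fit [ 0.4639 -0.0215] yaw 4.74 [-0.0033] res [-0.1, -0.1, -0.1, 0.0, 0.2, 0.0]
now [ 0.6787 -0.0275  0.198 ] t 10.9 F [-0.4 -0.3  0.6] g 0.0819
-> ([0.6795, 0.043, 0.09], 78) n 3
  "xyz": [[2.3, 0.0, 3.6], [2.4, -0.1, 3.6], [2.3, -0.3, 3.6]] "angular": [[0.0, 0.0, 4.1], [-0.1, -0.1, 4.0], [0.0, 0.0, 4.1]]
```

Call:
carry_out:
  claw: [8.2, 8.2, 8.2, 8.2, 8.2]
  xyz:
    - [2.3, 0.0, 4.0]
    - [2.3, -0.1, 4.0]
    - [2.2, -0.3, 4.0]
    - [0, 0, 0]
    - [0, 0, 0]
  angular:
    - [0, 0, 3.5]
    - [0, 0, 3.5]
    - [0, 0, 3.4]
    - [0, 0, 0]
    - [0, 0, 0]
  newtons: 15

```text
clock: 11.52
tcp_pos: [0.6802, 0.0379, 0.0803]
tool_rot: [0.001, 0.768, 0.641, 0.001]
force: [0.7, -0.7, 0.7]
grip_width: 0.0819
```

```bash
python3 - <<'E'
from h import *
capture('wrist');capture('side');capture('side')
p=capture('wrist');save(p,'w7')
plan(([.6787,.0406,.026],79.6,3))
E
```

```text
now [0.6807 0.0371 0.0808] t 11.72 F [-0.5 -0.6 -0.3] g 0.0821
-> ([0.6787, 0.0406, 0.026], 79.6, 3) n 2
  "xyz": [[0.2, -0.1, 2.7], [0.1, -0.2, 2.8]] "angular": [[0.1, 0.0, 0.0], [0.1, 0.0, 0.0]]
```

View pics/w7.png

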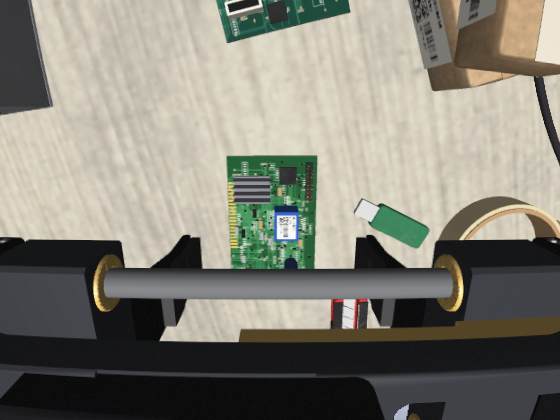

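```bash
python3 - <<'E'
from h import *
plan(([.678,.0368,.026],79.6,3),nd=2)
E
```

```text
now [0.6807 0.0371 0.0808] t 11.72 F [-0.5 -0.6 -0.3] g 0.0821
-> ([0.678, 0.0368, 0.026], 79.6, 3) n 2
  "xyz": [[-0.04, -0.14, 2.74], [-0.05, -0.13, 2.74]] "angular": [[0.1, 0.0, 0.0], [0.1, 0.0, 0.0]]
```

Call:
carry_out:
  claw: [7.0, 7.0, 7.0]
  xyz:
    - [0, -0.25, 1.0]
    - [0, 0, 1.0]
    - [0, 0, 0]
  angular:
    - [0, 0, 0]
    - [0, 0, 0]
    - [0, 0, 0]

```text
clock: 12.1
tcp_pos: [0.6758, 0.0391, 0.0569]
tool_rot: [-0.001, 0.768, 0.64, -0.001]
force: [0.4, -0.8, 0.1]
grip_width: 0.0704
```

```bash
python3 - <<'E'
from h import *
capture('side');capture('side')
p=capture('wrist');save(p,'w8')
plan(([.678,.0368,.026],79.6,3),nd=2)
E
```

```text
now [0.6771 0.039  0.0585] t 12.25 F [-0.6 -0.3 -0.1] g 0.0699
-> ([0.678, 0.0368, 0.026], 79.6, 3) n 2
  "xyz": [[-0.1, 0.07, 1.63], [-0.1, 0.06, 1.62]] "angular": [[0.0, 0.0, 0.0], [0.0, 0.0, 0.0]]
```

View pics/w8.png

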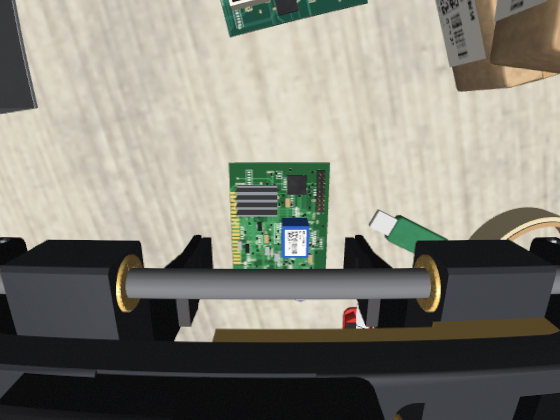

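Call:
carry_out:
  claw: [7.0, 7.0, 7.0]
  xyz:
    - [-0.1, 0.05, 1.6]
    - [-0.1, 0, 1.2]
    - [0, 0, 0]
  angular:
    - [0, 0, 0]
    - [0, 0, 0]
    - [0, 0, 0]

```text
clock: 12.62
tcp_pos: [0.6757, 0.0368, 0.0285]
tool_rot: [-0.001, 0.768, 0.64, -0.001]
force: [0.5, 0.4, -1.0]
grip_width: 0.0701
```

Call:
carry_out:
  claw: [7.0, 7.0]
  xyz:
    - [0, 0, 0]
    - [0, 0, 0]
  angular:
    - [0, 0, 0]
    - [0, 0, 0]

```text
clock: 12.88
tcp_pos: [0.6775, 0.037, 0.0311]
tool_rot: [0.0, 0.768, 0.64, 0.0]
force: [-0.2, 0.3, 0.4]
grip_width: 0.07
```

Call:
carry_out:
  claw: [7.0, 7.0, 5.5, 5.5, 5.5]
  xyz:
    - [0, 0, 0.5]
    - [0, 0, 0]
    - [0, 0, 0]
    - [0, 0, 0]
    - [0, 0, 0]
  angular:
    - [0, 0, 0]
    - [0, 0, 0]
    - [0, 0, 0]
    - [0, 0, 0]
    - [0, 0, 0]

```text
clock: 13.5
tcp_pos: [0.6772, 0.037, 0.0257]
tool_rot: [0.0, 0.768, 0.64, 0.0]
force: [-0.3, 0.2, 0.7]
grip_width: 0.0589
```

Call:
carry_out:
  claw: [5.5, 5.5, 5.5]
  xyz:
    - [0, 0, 0]
    - [0, 0, -1.5]
    - [0, 0, -1.5]
  angular:
    - [0, 0, 0]
    - [0, 0, 0]
    - [0, 0, 0]

```text
clock: 13.88
tcp_pos: [0.6773, 0.0369, 0.0568]
tool_rot: [0.0, 0.768, 0.64, 0.0]
force: [-0.5, -0.4, -0.9]
grip_width: 0.0592
```

```bash
python3 - <<'E'
from h import *
p=capture('wrist');save(p,'w9');print(tool()[0],env.get_state()['grip_width'])
p=capture('side');save(p,'s9',4,(200,100,340,230))
E
```

```text
[0.67896268 0.03691085 0.0595042 ] 0.05891295476531795
```

View pics/w9.png

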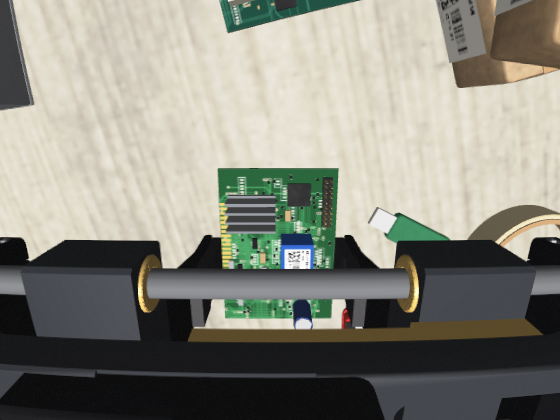

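View pics/s9.png

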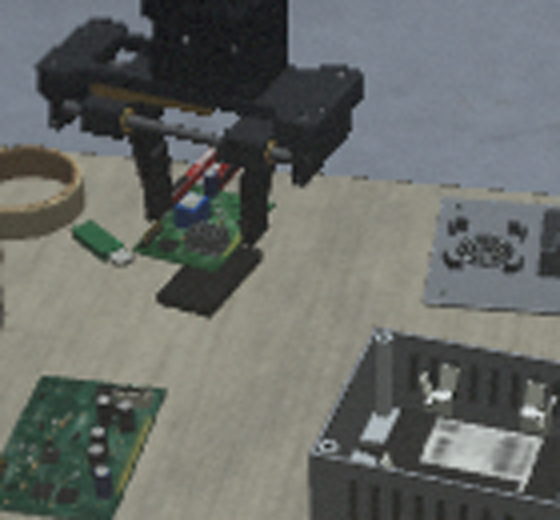

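```bash
python3 - <<'E'
from h import *
p=capture('wrist')
t,r,s=tool()
z=t[2]-.014
for u,v in [(219,169),(338,168),(225,318),(332,318)]:
    print(np.round((r.inv().apply(atz(p,u,v,z)-t))*1000,1))
plan(([.677,.037,.14],79.6),([.4774,.2037,.17],85.56),([.4774,.2037,.075],85.56,3))
E
```

```text
[ 46.2 -28.1  14. ]
[46.6 30.4 14.2]
[-38.2 -29.   13.9]
[-38.6  31.3  14.1]
now [0.6784 0.037  0.0576] t 14.03 F [ 0.1  0.2 -1.7] g 0.0592
-> ([0.677, 0.037, 0.14], 79.6) n 2
  "xyz": [[0.0, -0.1, -4.1], [0.0, 0.0, -4.1]] "angular": [[0.1, 0.0, 0.0], [0.1, -0.1, 0.0]]
-> ([0.4774, 0.2037, 0.17], 85.56) n 5
  "xyz": [[2.6, -4.5, -0.6], [2.6, -4.5, -0.6], [2.8, -4.4, -0.6], [2.8, -4.4, -0.6], [2.9, -4.3, -0.6]] "angular": [[0.0, 0.0, -1.2], [0.0, 0.0, -1.2], [0.0, 0.0, -1.2], [0.0, 0.0, -1.1], [0.0, 0.0, -1.2]]
-> ([0.4774, 0.2037, 0.075], 85.56, 3) n 4
  "xyz": [[0.0, 0.0, 2.4], [0.0, 0.0, 2.3], [0.0, 0.0, 2.4], [0.0, 0.0, 2.4]] "angular": [[0.0, 0.0, 0.0], [0.0, 0.0, 0.0], [0.0, 0.0, 0.0], [0.0, 0.0, 0.0]]
```

Call:
carry_out:
  claw: [5.5, 5.5, 5.5, 5.5, 5.5]
  xyz:
    - [0, -0.1, -4.1]
    - [0, 0, -4.1]
    - [2.6, -4.5, -0.6]
    - [2.6, -4.5, -0.6]
    - [2.8, -4.4, -0.6]
  angular:
    - [0, 0, 0]
    - [0, 0, 0]
    - [0, 0, -1.2]
    - [0, 0, -1.2]
    - [0, 0, -1.2]

```text
clock: 14.65
tcp_pos: [0.555, 0.1384, 0.1556]
tool_rot: [-0.0, 0.748, 0.664, -0.0]
force: [-0.1, 0.4, -1.0]
grip_width: 0.0593
```

Call:
carry_out:
  claw: [5.5, 5.5, 5.5, 5.5, 5.5]
  xyz:
    - [2.8, -4.4, -0.6]
    - [2.9, -4.3, -0.6]
    - [0, 0, 2.4]
    - [0, 0, 0]
    - [0, 0, 0]
  angular:
    - [0, 0, -1.1]
    - [0, 0, -1.2]
    - [0, 0, 0]
    - [0, 0, 0]
    - [0, 0, 0]

```text
clock: 15.28
tcp_pos: [0.4769, 0.2029, 0.144]
tool_rot: [0.0, 0.735, 0.678, 0.0]
force: [-0.4, -0.6, -0.3]
grip_width: 0.0589
```

```bash
python3 - <<'E'
from h import *
capture('side');capture('side')
p=capture('wrist');save(p,'w10')
t,r,s=tool()
print(t,s['grip_width'],r.as_matrix().round(3).tolist())
plan(([.4774,.2037,.075],85.56,3),nd=2)
E
```

```text
[0.47720336 0.2031105  0.14422351] 0.05916066434585206 [[0.08, 0.997, 0.001], [0.997, -0.08, 0.0], [0.0, 0.001, -1.0]]
now [0.4772 0.2031 0.1442] t 15.43 F [-0.5 -0.7 -0.5] g 0.0592
-> ([0.4774, 0.2037, 0.075], 85.56, 3) n 3
  "xyz": [[0.02, 0.0, 2.31], [0.02, 0.0, 2.3], [0.02, 0.01, 2.31]] "angular": [[0.0, 0.0, 0.0], [0.0, 0.0, -0.1], [0.1, 0.0, 0.0]]
```

View pics/w10.png

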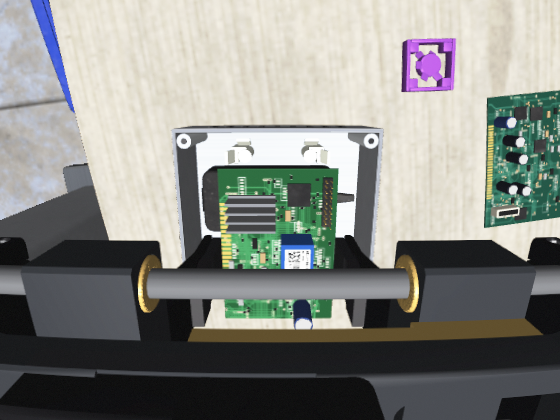

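Call:
carry_out:
  claw: [5.5, 5.5, 5.5, 5.5, 5.5]
  xyz:
    - [0, 0, 2.3]
    - [0, 0, 2.3]
    - [0, 0, 2.3]
    - [0, 0, 0]
    - [0, 0, 0]
  angular:
    - [0, 0, 0]
    - [0, 0, 0]
    - [0, 0, 0]
    - [0, 0, 0]
    - [0, 0, 0]

```text
clock: 16.05
tcp_pos: [0.4772, 0.2037, 0.0756]
tool_rot: [0.0, 0.734, 0.679, 0.001]
force: [0.3, -0.2, -0.9]
grip_width: 0.059
```

Call:
carry_out:
  claw: [5.5, 5.5, 5.5, 5.5]
  xyz:
    - [0, 0, 0.8]
    - [0, 0, 0.6]
    - [0, 0, 0.4]
    - [0, 0, 0]
  angular:
    - [0, 0, 0]
    - [0, 0, 0]
    - [0, 0, 0]
    - [0, 0, 0]

```text
clock: 16.55
tcp_pos: [0.476, 0.2035, 0.0562]
tool_rot: [-0.0, 0.734, 0.679, -0.0]
force: [0.2, 0.1, -0.6]
grip_width: 0.0594
```

```bash
python3 - <<'E'
from h import *
capture('side');
p=capture('side');save(p,'s11',4,(250,140,390,250))
t,r,s=tool()
print(t,s['grip_width'],s['force'])
E
```

```text
[0.47633159 0.2036619  0.05661594] 0.059319072389933045 [ 0.01986092  0.23225568 -0.65644484]
```

View pics/s11.png

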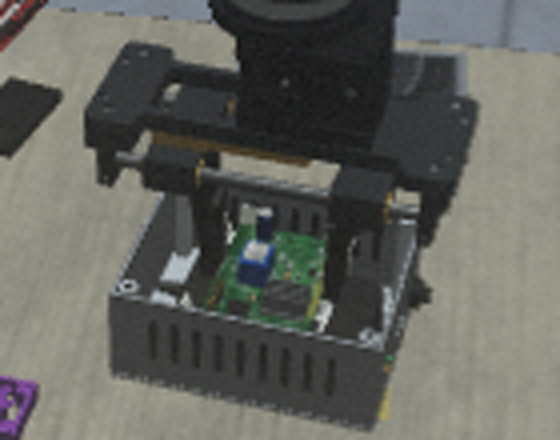

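Call:
carry_out:
  claw: [5.5, 5.5]
  xyz:
    - [0, 0, 0.3]
    - [0, 0, 0]
  angular:
    - [0, 0, 0]
    - [0, 0, 0]

```text
clock: 16.9
tcp_pos: [0.4767, 0.2039, 0.0545]
tool_rot: [-0.0, 0.734, 0.679, 0.0]
force: [-1.8, -1.0, 4.3]
grip_width: 0.0591
```

Call:
carry_out:
  claw: [7.2, 7.2, 7.2, 7.2, 7.2]
  xyz:
    - [0, 0, 0]
    - [0, 0, 0]
    - [0, 0, 0]
    - [0, 0, -2]
    - [0, 0, -5]
  angular:
    - [0, 0, 0]
    - [0, 0, 0]
    - [0, 0, 0]
    - [0, 0, 0]
    - [0, 0, 0]

```text
clock: 17.52
tcp_pos: [0.4743, 0.2027, 0.122]
tool_rot: [-0.0, 0.734, 0.679, -0.003]
force: [1.0, 0.9, -0.0]
grip_width: 0.072
```

```bash
python3 - <<'E'
from h import *
plan(([.477,.125,.2],90))
E
```

```text
now [0.4743 0.2027 0.122 ] t 17.52 F [ 1.   0.9 -0. ] g 0.072
-> ([0.477, 0.125, 0.2], 90) n 2
  "xyz": [[-3.9, 0.4, -3.9], [-3.9, 0.3, -3.9]] "angular": [[-0.1, 0.1, -2.2], [-0.2, 0.1, -2.3]]
```

Call:
carry_out:
  claw: [7.2, 7.2, 7.2]
  xyz:
    - [-3.9, 0.4, -3.9]
    - [-3.9, 0.3, -3.9]
    - [0, 0, 0]
  angular:
    - [0, 0, -2.2]
    - [0, 0, -2.3]
    - [0, 0, 0]

```text
clock: 17.9
tcp_pos: [0.4812, 0.1225, 0.205]
tool_rot: [0.001, 0.709, 0.705, 0.003]
force: [0.2, 0.6, 0.3]
grip_width: 0.0724
```

```bash
python3 - <<'E'
from h import *
import pickle
p=capture('wrist');save(p,'w12');save(p,'w12c',4,(175,30,385,190));pickle.dump(p,open('w12.pkl','wb'))
print(tool()[0])
E
```

```text
[0.47964994 0.12452297 0.2029505 ]
```

View pics/w12c.png

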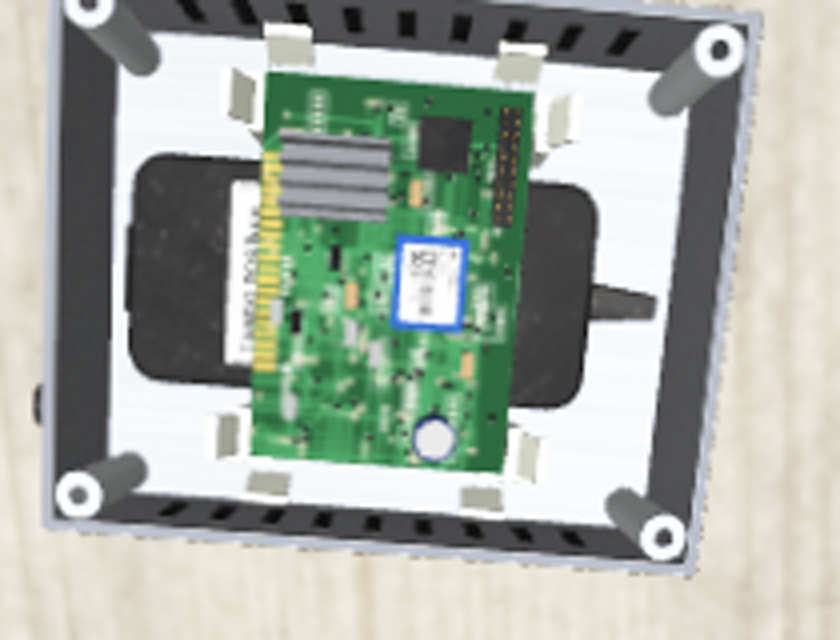

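View pics/w12.png

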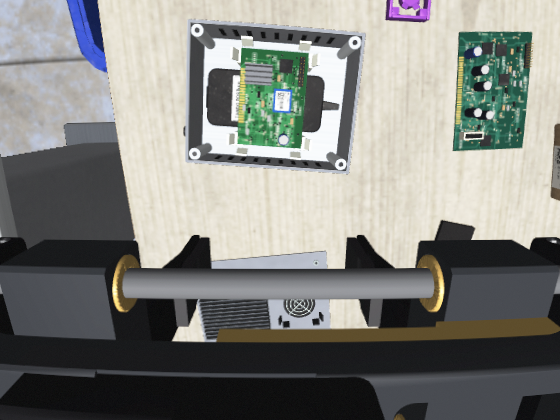

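```bash
python3 - <<'E'
from posefit import *
import pickle
p=pickle.load(open('w12.pkl','rb'))
a,b,h=.03,.0425,.039
fit([(p,[(-a,b,h),(a,b,h),(a,-b,h),(-a,-b,h)],cr([(267,72),(535,93),(503,472),(252,455)],4,(175,30)),1)],[.477,.207,-.08])
plan(([.545,-.02,.22],184.7))
E
```

```text
fit [0.478  0.2075] yaw -4.28 [] res [-0.4, -0.5, 0.6, -0.7, 0.5, 0.7, -0.8, 0.6]
now [0.4796 0.1245 0.203 ] t 17.95 F [-1.1  0.1 -0.7] g 0.0718
-> ([0.545, -0.02, 0.22], 184.7) n 10
  "xyz": [[-1.4, 0.7, -0.2], [-1.6, 0.4, -0.1], [-1.5, 0.1, -0.2], [-1.6, -0.1, -0.2], [-1.6, -0.4, -0.2]] "angular": [[0.0, 0.0, -9.5], [0.0, 0.0, -9.5], [0.1, 0.0, -9.5], [0.0, 0.0, -9.4], [0.0, 0.0, -9.5]]
  "xyz": [[-1.4, -0.6, -0.1], [-1.4, -0.8, -0.2], [-1.2, -1.1, -0.2], [-0.9, -1.2, -0.1], [-0.8, -1.4, -0.2]] "angular": [[0.0, 0.0, -9.5], [0.1, 0.0, -9.5], [0.0, 0.0, -9.5], [0.0, 0.0, -9.5], [0.0, 0.0, -9.5]]
```

Call:
carry_out:
  claw: [7.2, 7.2, 7.2, 7.2, 7.2]
  xyz:
    - [-1.4, 0.7, -0.2]
    - [-1.6, 0.4, -0.1]
    - [-1.5, 0.1, -0.2]
    - [-1.6, -0.1, -0.2]
    - [-1.6, -0.4, -0.2]
  angular:
    - [0, 0, -9.5]
    - [0, 0, -9.5]
    - [0, 0, -9.5]
    - [0, 0, -9.4]
    - [0, 0, -9.5]

```text
clock: 18.58
tcp_pos: [0.5108, 0.0539, 0.2088]
tool_rot: [-0.001, 0.36, 0.933, -0.001]
force: [0.7, -0.8, -0.8]
grip_width: 0.0718
```

Call:
carry_out:
  claw: [7.2, 7.2, 7.2, 7.2, 7.2]
  xyz:
    - [-1.4, -0.6, -0.1]
    - [-1.4, -0.8, -0.2]
    - [-1.2, -1.1, -0.2]
    - [-0.9, -1.2, -0.1]
    - [-0.8, -1.4, -0.2]
  angular:
    - [0, 0, -9.5]
    - [0, 0, -9.5]
    - [0, 0, -9.5]
    - [0, 0, -9.5]
    - [0, 0, -9.5]

```text
clock: 19.2
tcp_pos: [0.5439, -0.0174, 0.2166]
tool_rot: [-0.002, -0.047, 0.999, -0.0]
force: [-0.1, -1.3, -0.0]
grip_width: 0.072
```

```bash
python3 - <<'E'
from h import *
import pickle
capture('side');capture('side');p=capture('wrist');save(p,'w13');save(p,'w13c',3,(165,10,395,200));pickle.dump(p,open('w13.pkl','wb'))
print(tool()[0],env.get_state()['joint_positions'].round(2))
E
```

```text
[ 0.54398461 -0.0181622   0.21711607] [-0.62  0.12  0.65  1.77 -0.07  1.28  1.71]
```

View pics/w13.png

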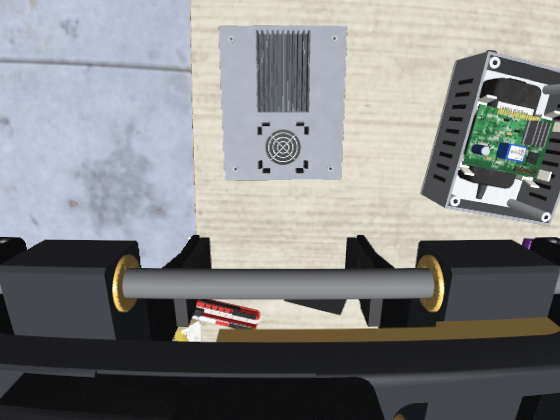

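View pics/w13c.png

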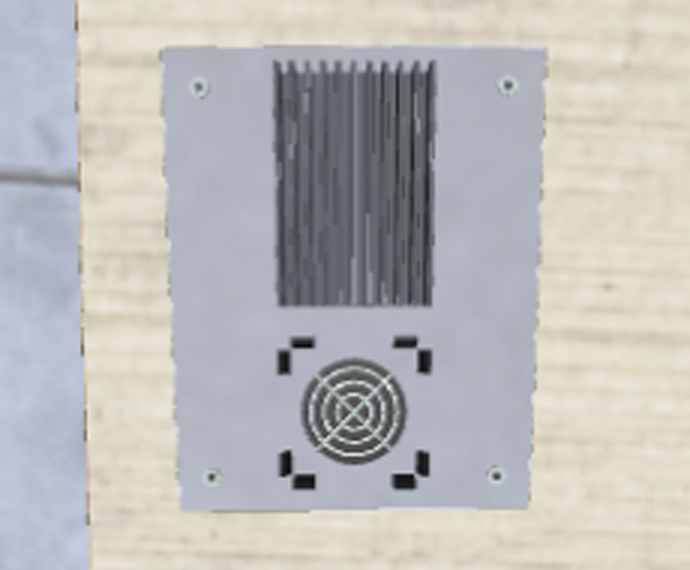

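```bash
python3 - <<'E'
from posefit import *
import pickle
p=pickle.load(open('w13.pkl','rb'));w6=pickle.load(open('w6.pkl','rb'))
a,b,h=.077,.063,.0125
L=[(-a,-b,h),(-a,b,h),(a,b,h),(a,-b,h)]+[(.042,0,h)]
o=(p,L,cr([(162,48),(548,48),(529,509),(182,510),(353.5,411.5)],3,(165,10)),1)
fit([o],[.4645,-.021,.08]);fit([o],[.4645,-.021,.08],True)
o2=(w6,[(a,b,h),(a,-b,h),(.042,0,h)],cr([(535,77),(623,557),(449,339)],4,(0,90)),1)
x=fit([o,o2],[.4645,-.021,.08]);x=fit([o,o2],[.4645,-.021,.08],True)
# fin block check
F=[(-.068,-.025,.0325),(.006,-.025,.0325),(.006,.025,.0325),(-.068,.025,.0325)]
x=[.4645,-.021,np.radians(4.7)]
c,s=np.cos(x[2]),np.sin(x[2])
for f in F+[(-.02,0,.0325)]:
    X=[x[0]+c*f[0]-s*f[1],x[1]+s*f[0]+c*f[1],f[2]];print(np.round((proj(p,X)[0]-[165,10])*3))
E
```

```text
fit [ 0.4651 -0.0204] yaw 5.01 [] res [-0.1, -0.1, 0.1, -0.4, 0.3, 0.2, -0.7, 0.2, 0.5, 0.1]
fit [ 0.465  -0.0204] yaw 5.01 [-0.0012] res [0.1, 0.2, -0.1, -0.1, 0.1, -0.0, -0.6, -0.1, 0.5, -0.0]
fit [ 0.4652 -0.0207] yaw 4.85 [] res [-0.2, -0.2, 0.0, -0.1, -0.2, 0.5, -1.2, 0.1, 0.1, 0.2, -0.4, -1.1, 0.0, 0.2, -0.2, -0.3]
fit [ 0.465  -0.0207] yaw 4.85 [-0.0009] res [-0.0, -0.1, -0.2, -0.0, -0.4, 0.2, -1.1, -0.2, 0.1, -0.0, -0.2, -1.1, 0.2, -0.0, 0.1, -0.4]
[274.  58.]
[277. 304.]
[432. 305.]
[437.  59.]
[355. 220.]
```

```bash
python3 - <<'E'
from h import *
plan(([.4452,-.0222,.09],184.95),nd=2)
E
```

```text
now [ 0.544  -0.0182  0.2171] t 19.35 F [-1.1  0.1  0.3] g 0.0723
-> ([0.4452, -0.0222, 0.09], 184.95) n 3
  "xyz": [[3.28, 0.14, 4.24], [3.29, 0.14, 4.25], [3.29, 0.15, 4.24]] "angular": [[0.0, 0.0, -0.1], [0.0, -0.1, 0.0], [0.0, 0.0, -0.1]]
```

Call:
carry_out:
  claw: [7.2, 7.2, 7.2, 7.2, 7.2]
  xyz:
    - [3.3, 0.1, 4.2]
    - [3.3, 0.2, 4.3]
    - [3.3, 0.1, 4.2]
    - [0, 0, 0]
    - [0, 0, 0]
  angular:
    - [0, 0, 0]
    - [0, 0, 0]
    - [0, 0, -0.2]
    - [0, 0, 0]
    - [0, 0, 0]
  newtons: 45

```text
clock: 19.98
tcp_pos: [0.4461, -0.0222, 0.0919]
tool_rot: [0.001, -0.045, 0.999, 0.0]
force: [0.4, 0.6, 0.3]
grip_width: 0.072
```

```bash
python3 - <<'E'
from h import *
for _ in range(4): p=capture('wrist')
save(p,'w14');plan(([.4452,-.0222,.032],184.95),nd=2)
E
```

```text
now [ 0.4471 -0.023   0.0927] t 20.18 F [-0.2  0.2 -0.1] g 0.0721
-> ([0.4452, -0.0222, 0.032], 184.95) n 2
  "xyz": [[0.1, 0.05, 3.03], [0.1, 0.04, 3.04]] "angular": [[0.0, 0.1, 0.1], [0.0, 0.0, 0.1]]
```

View pics/w14.png

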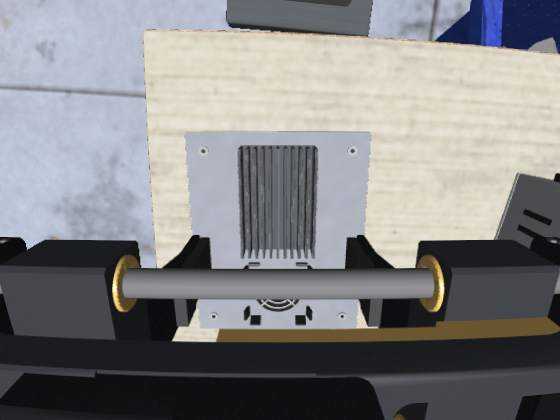

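Call:
carry_out:
  claw: [7.2, 7.2, 7.2, 7.2, 7.2]
  xyz:
    - [0.1, 0.1, 3.0]
    - [0.1, 0, 2.5]
    - [0, 0, 0]
    - [0, 0, 0]
    - [0, 0, 0.3]
  angular:
    - [0, 0, 0]
    - [0, 0, 0]
    - [0, 0, 0]
    - [0, 0, 0]
    - [0, 0, 0]

```text
clock: 20.8
tcp_pos: [0.4448, -0.0223, 0.0348]
tool_rot: [0.001, -0.045, 0.999, 0.0]
force: [-0.2, -0.5, -0.6]
grip_width: 0.0723
```

Call:
carry_out:
  claw: [7.2, 7.2]
  xyz:
    - [0, 0, 0]
    - [0, 0, 0]
  angular:
    - [0, 0, 0]
    - [0, 0, 0]

```text
clock: 21.05
tcp_pos: [0.4436, -0.0224, 0.0339]
tool_rot: [0.0, -0.045, 0.999, 0.0]
force: [-0.8, 0.2, -0.1]
grip_width: 0.0723
```

Call:
carry_out:
  claw: [7.2, 4.0, 4.0, 4.0, 4.0]
  xyz:
    - [-0.1, 0, 0.2]
    - [0, 0, 0]
    - [0, 0, 0]
    - [0, 0, 0]
    - [0, 0, 0]
  angular:
    - [0, 0, 0]
    - [0, 0, 0]
    - [0, 0, 0]
    - [0, 0, 0]
    - [0, 0, 0]

```text
clock: 21.68
tcp_pos: [0.4444, -0.0226, 0.0315]
tool_rot: [0.0, -0.045, 0.999, -0.0]
force: [-0.3, -0.1, -0.1]
grip_width: 0.0494
```

Call:
carry_out:
  claw: [4.0, 4.0, 4.0]
  xyz:
    - [0, 0, 0]
    - [0, 0, -0.5]
    - [0, 0, -1]
  angular:
    - [0, 0, 0]
    - [0, 0, 0]
    - [0, 0, 0]

```text
clock: 22.05
tcp_pos: [0.4434, -0.0224, 0.0464]
tool_rot: [-0.001, -0.045, 0.999, -0.0]
force: [0.6, -0.8, -3.2]
grip_width: 0.0496
```

```bash
python3 - <<'E'
from h import *
p=capture('wrist');save(p,'w15')
p=capture('side');save(p,'s15',4,(250,100,390,230))
print(tool()[0],env.get_state()['grip_width'],env.get_state()['force'],env.get_state()['ft_torque'])
E
```

```text
[ 0.44515082 -0.02220809  0.04763225] 0.04991100510923908 [ 0.61270781  0.35857081 -3.04640857] [ 0.05658892 -0.01473698 -0.03796352]
```

View pics/s15.png

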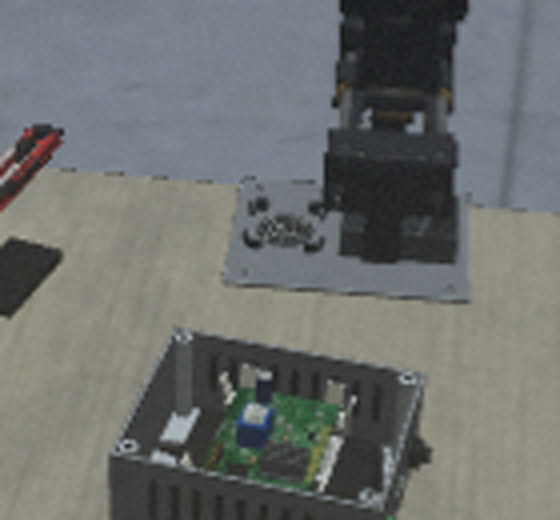

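View pics/w15.png

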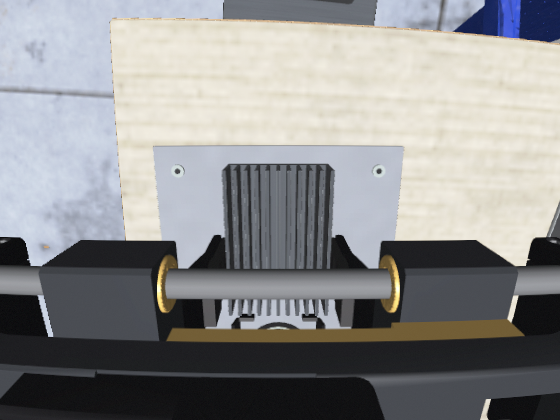

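```bash
python3 - <<'E'
from h import *
plan(([.4445,-.0225,.15],184.95,3.5),([.457,.2091,.18],175.56,4))
E
```

```text
now [ 0.4452 -0.0222  0.0476] t 22.15 F [ 0.6  0.4 -3. ] g 0.0499
-> ([0.4445, -0.0225, 0.15], 184.95, 3.5) n 3
  "xyz": [[0.0, 0.0, -3.4], [0.0, 0.0, -3.4], [0.1, 0.0, -3.4]] "angular": [[0.0, 0.0, 0.1], [0.0, 0.1, 0.0], [0.0, 0.0, 0.1]]
-> ([0.457, 0.2091, 0.18], 175.56, 4) n 6
  "xyz": [[-0.5, 3.8, -0.5], [-0.5, 3.9, -0.5], [-0.3, 3.8, -0.5], [-0.3, 3.9, -0.5], [-0.1, 3.8, -0.5]] "angular": [[0.0, 0.0, 1.6], [0.0, 0.0, 1.5], [0.0, 0.0, 1.6], [0.0, 0.0, 1.5], [0.0, 0.0, 1.6]]
  "xyz": [[0.0, 3.9, -0.5]] "angular": [[0.0, 0.0, 1.6]]
```

Call:
carry_out:
  claw: [4.0, 4.0, 4.0, 4.0, 4.0]
  xyz:
    - [0, 0, -2]
    - [0, 0, -3]
    - [0, 0, -3]
    - [0, 0, -2]
    - [0, 0, 0]
  angular:
    - [0, 0, 0]
    - [0, 0, 0]
    - [0, 0, 0]
    - [0, 0, 0]
    - [0, 0, 0]

```text
clock: 22.78
tcp_pos: [0.4455, -0.0222, 0.1479]
tool_rot: [0.002, -0.045, 0.999, 0.001]
force: [0.2, 0.2, -4.8]
grip_width: 0.0495
```

```bash
python3 - <<'E'
from h import *
import pickle
p=capture('wrist');save(p,'w16',1);save(p,'w16c',3,(145,130,410,330));pickle.dump((p,tool()[0],tool()[1].as_matrix()),open('w16.pkl','wb'))
p=capture('side');save(p,'s16',4,(250,60,400,190))
print(tool()[0],tool()[1].as_matrix().round(3).tolist(),env.get_state()['grip_width'],env.get_state()['force'],env.get_state()['ft_torque'])
E
```

```text
[ 0.44381568 -0.02231949  0.14586095] [[-0.996, -0.089, -0.001], [-0.089, 0.996, 0.0], [0.001, 0.0, -1.0]] 0.04945886262211026 [-0.20763609 -0.10774435 -4.29035807] [ 0.01657539 -0.00970723 -0.03176313]
```

View pics/s16.png

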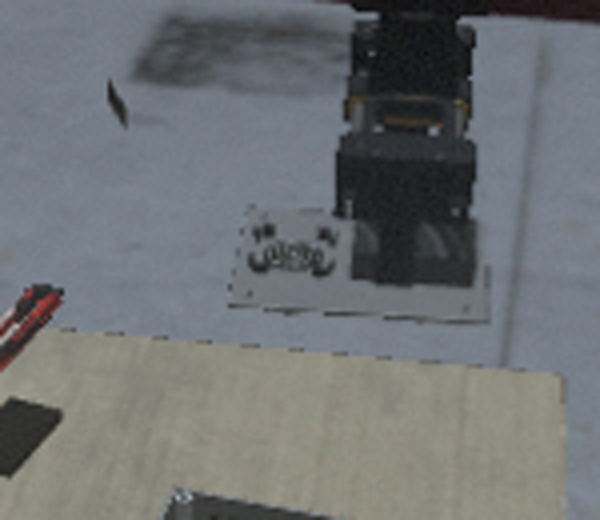

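View pics/w16c.png

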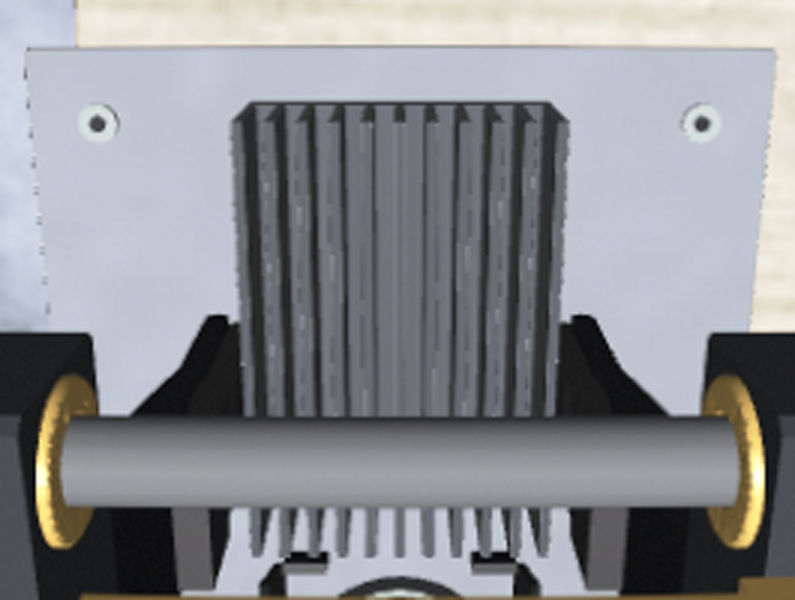

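```bash
python3 - <<'E'
from h import *
import pickle
p,t,r=pickle.load(open('w16.pkl','rb'))
for dz in (-.0175,-.0195,-.0215):
    for u,v in [(27,47),(775,49)]:
        X=atz(p,u/3+145,v/3+130,t[2]+dz);print(dz,np.round(r.T@(X-t)*1000,1))
print('cam in tool',np.round(r.T@(cam(p)[0]-t)*1000,1))
plan(([.457,.2091,.18],175.56,4))
E
```

```text
-0.0175 [ 56.  -61.3  17.4]
-0.0175 [55.5 62.7 17.5]
-0.0195 [ 55.8 -62.1  19.4]
-0.0195 [55.3 63.5 19.5]
-0.0215 [ 55.6 -62.8  21.4]
-0.0215 [55.1 64.2 21.5]
cam in tool [  72.2    0.2 -146.9]
now [ 0.4438 -0.0223  0.1459] t 22.88 F [-0.2 -0.1 -4.3] g 0.0495
-> ([0.457, 0.2091, 0.18], 175.56, 4) n 6
  "xyz": [[-0.6, 3.8, -0.6], [-0.4, 3.9, -0.5], [-0.4, 3.8, -0.6], [-0.2, 3.9, -0.6], [-0.1, 3.8, -0.5]] "angular": [[0.0, 0.0, 1.6], [0.0, 0.0, 1.6], [0.0, 0.0, 1.6], [0.0, 0.0, 1.6], [0.0, 0.0, 1.6]]
  "xyz": [[-0.1, 3.9, -0.6]] "angular": [[0.0, 0.0, 1.6]]
```

Call:
carry_out:
  claw: [4.0, 4.0, 4.0, 4.0, 4.0]
  xyz:
    - [-0.6, 3.0, -0.6]
    - [-0.4, 3.9, -0.5]
    - [-0.4, 4.2, -0.6]
    - [-0.2, 4.2, -0.6]
    - [-0.1, 4.1, -0.5]
  angular:
    - [0, 0, 1.6]
    - [0, 0, 1.6]
    - [0, 0, 1.6]
    - [0, 0, 1.6]
    - [0, 0, 1.6]

```text
clock: 23.5
tcp_pos: [0.4546, 0.1733, 0.1731]
tool_rot: [-0.001, 0.025, 1.0, -0.001]
force: [1.4, 0.6, -3.5]
grip_width: 0.0496
```

Call:
carry_out:
  claw: [4.0, 4.0, 4.0, 4.0, 4.0]
  xyz:
    - [-0.1, 3.6, -0.6]
    - [0, 0, 0]
    - [0, 0, 0]
    - [0, 0, 0]
    - [0, 0, 0]
  angular:
    - [0, 0, 1.6]
    - [0, 0, 0]
    - [0, 0, 0]
    - [0, 0, 0]
    - [0, 0, 0]

```text
clock: 24.12
tcp_pos: [0.4583, 0.2072, 0.1803]
tool_rot: [-0.0, 0.04, 0.999, -0.0]
force: [0.5, -0.6, -4.4]
grip_width: 0.0495
```

```bash
python3 - <<'E'
from h import *
p=capture('wrist');save(p,'w17',1)
p=capture('side');save(p,'s17',4,(250,100,400,250))
p=capture('scene');save(p,'c17',4,(260,120,400,270))
plan(([.4567,.2088,.11],175.56,4),nd=2)
E
```

```text
now [0.4584 0.2078 0.1806] t 24.27 F [-0.  -0.1 -3.8] g 0.0496
-> ([0.4567, 0.2088, 0.11], 175.56, 4) n 2
  "xyz": [[0.09, 0.04, 3.53], [0.08, 0.04, 3.53]] "angular": [[0.0, 0.0, 0.0], [0.0, 0.0, -0.1]]
```

View pics/s17.png

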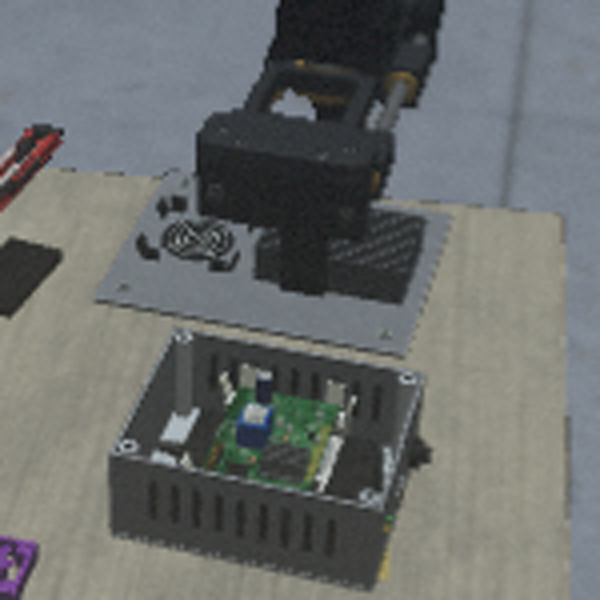

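View pics/c17.png

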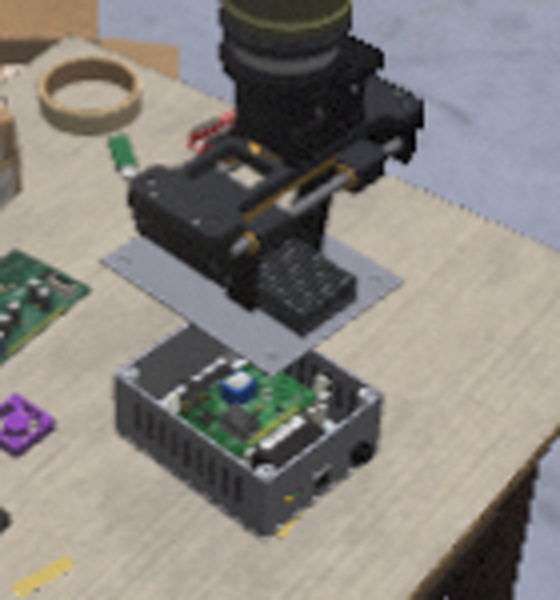

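Call:
carry_out:
  claw: [4.0, 4.0, 4.0, 4.0, 4.0]
  xyz:
    - [0.1, 0.1, 2.0]
    - [0.1, 0, 3.0]
    - [0, 0, 2.0]
    - [0, 0, 1.0]
    - [0, 0, 0]
  angular:
    - [0, 0, 0]
    - [0, 0, 0]
    - [0, 0, 0]
    - [0, 0, 0]
    - [0, 0, 0]

```text
clock: 24.9
tcp_pos: [0.4562, 0.2092, 0.1003]
tool_rot: [-0.0, 0.039, 0.999, -0.0]
force: [1.3, 0.2, -4.0]
grip_width: 0.0498
```

```bash
python3 - <<'E'
from h import *
p=capture('scene');save(p,'c18',5,(270,170,390,270))
p=capture('side');save(p,'s18',5,(250,140,390,250))
plan(([.4567,.2088,.0825],175.56,4),nd=2)
p=capture('wrist');save(p,'w18',1)
E
```

```text
now [0.4571 0.2096 0.1014] t 25.0 F [-0.3  0.5 -2.9] g 0.0497
-> ([0.4567, 0.2088, 0.0825], 175.56, 4) n 1
  "xyz": [[0.03, -0.09, 1.89]] "angular": [[0.1, 0.1, 0.0]]
```

View pics/s18.png

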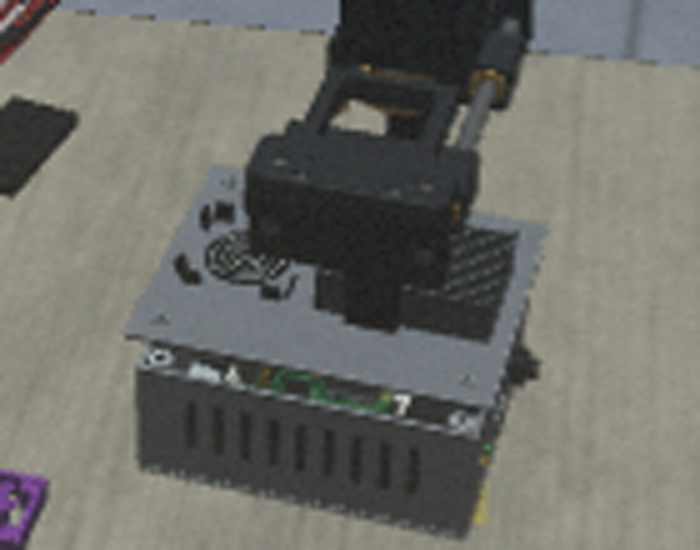

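View pics/c18.png

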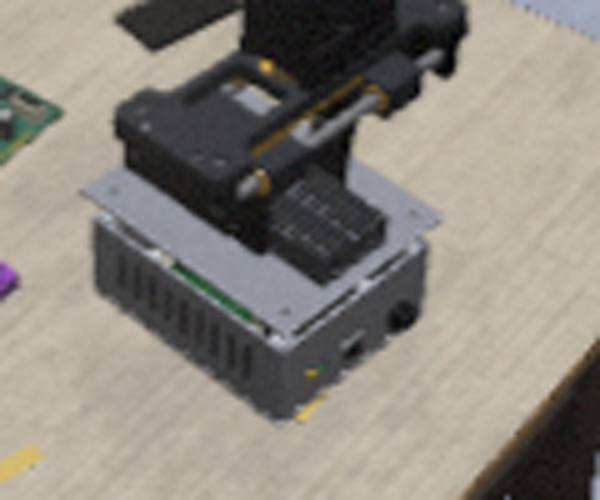

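Call:
carry_out:
  claw: [4.0, 4.0, 4.0, 4.0]
  xyz:
    - [0, -0.05, 0.6]
    - [0, 0, 0.5]
    - [0, 0, 0.5]
    - [0, 0, 0]
  angular:
    - [0, 0, 0]
    - [0, 0, 0]
    - [0, 0, 0]
    - [0, 0, 0]

```text
clock: 25.55
tcp_pos: [0.4559, 0.2086, 0.084]
tool_rot: [-0.0, 0.039, 0.999, -0.0]
force: [-0.2, 0.6, -4.2]
grip_width: 0.0493
```

Call:
carry_out:
  claw: [4.0, 4.0]
  xyz:
    - [0, 0, 0]
    - [0, 0, 0]
  angular:
    - [0, 0, 0]
    - [0, 0, 0]

```text
clock: 25.8
tcp_pos: [0.4565, 0.2089, 0.0848]
tool_rot: [0.0, 0.039, 0.999, 0.0]
force: [0.1, -0.3, -4.6]
grip_width: 0.05
```

Tabs are inside. Down the last 3 mm, watching force.

Call:
carry_out:
  claw: [4.0, 4.0, 4.0]
  xyz:
    - [0, 0, 0.2]
    - [0, 0, 0.1]
    - [0, 0, 0]
  angular:
    - [0, 0, 0]
    - [0, 0, 0]
    - [0, 0, 0]

```text
clock: 26.18
tcp_pos: [0.4564, 0.2089, 0.0822]
tool_rot: [-0.0, 0.039, 0.999, 0.0]
force: [-2.6, -1.3, 4.5]
grip_width: 0.0499
```

```bash
python3 - <<'E'
from h import *
p=capture('scene');save(p,'c19',5,(270,170,390,270))
p=capture('side');save(p,'s19',5,(250,140,390,250))
print(tool()[0],env.get_state()['force'])
E
```

```text
[0.45644206 0.2089103  0.08221301] [-2.27467352 -1.78899284  5.98299256]
```

View pics/s19.png

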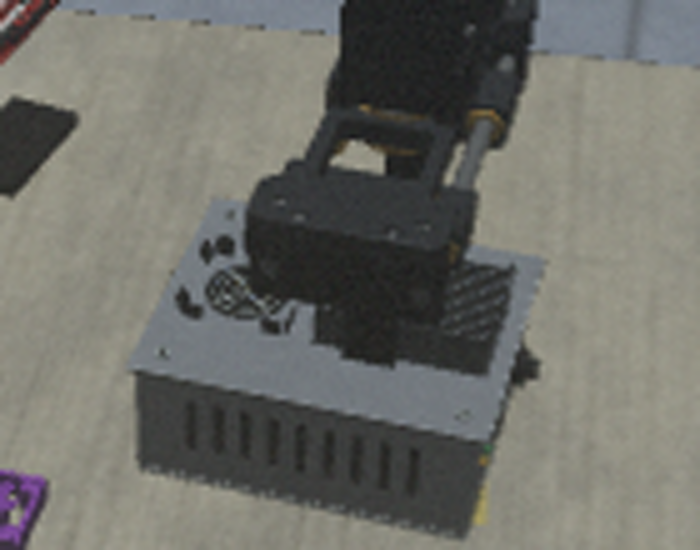

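View pics/c19.png

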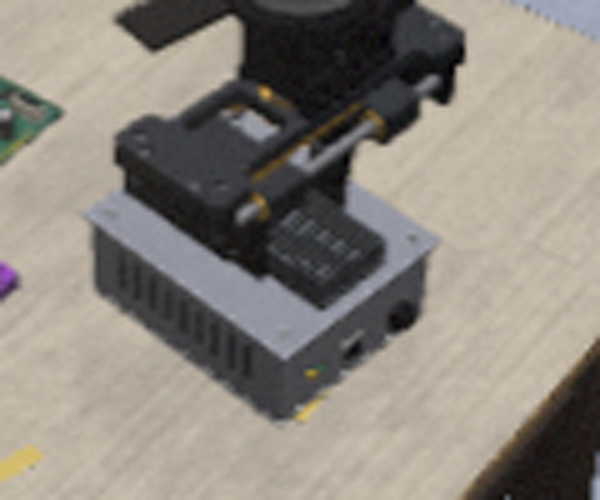

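Call:
carry_out:
  claw: [6.8, 6.8, 6.8, 6.8, 6.8]
  xyz:
    - [0, 0, 0]
    - [0, 0, 0]
    - [0, 0, 0]
    - [0, 0, -3]
    - [0, 0, -5]
  angular:
    - [0, 0, 0]
    - [0, 0, 0]
    - [0, 0, 0]
    - [0, 0, 0]
    - [0, 0, 0]

```text
clock: 26.9
tcp_pos: [0.4551, 0.2082, 0.1608]
tool_rot: [-0.002, 0.039, 0.999, -0.001]
force: [0.4, -0.1, -0.2]
grip_width: 0.0681
```

```bash
python3 - <<'E'
from h import *
plan(([.565,.22,.26],180))
E
```

```text
now [0.4551 0.2082 0.1608] t 26.9 F [ 0.4 -0.1 -0.2] g 0.0681
-> ([0.565, 0.22, 0.26], 180) n 3
  "xyz": [[-3.6, 0.7, -3.3], [-3.6, 0.5, -3.3], [-3.7, 0.5, -3.3]] "angular": [[0.0, -0.1, -1.5], [-0.1, 0.0, -1.5], [-0.1, -0.1, -1.5]]
```

Call:
carry_out:
  claw: [6.0, 6.0, 6.0, 6.0]
  xyz:
    - [-3.6, 0.7, -3.3]
    - [-3.6, 0.5, -3.3]
    - [-3.7, 0.5, -3.3]
    - [0, 0, 0]
  angular:
    - [0, 0, -1.5]
    - [0, 0, -1.5]
    - [0, 0, -1.5]
    - [0, 0, 0]

```text
clock: 27.4
tcp_pos: [0.5694, 0.2202, 0.2628]
tool_rot: [0.003, 0.001, 1.0, 0.0]
force: [-0.3, -0.1, -0.4]
grip_width: 0.0603
```

```bash
python3 - <<'E'
from h import *
import pickle
p=capture('wrist');save(p,'w20',1);save(p,'w20c',4,(160,10,340,200));pickle.dump(p,open('w20.pkl','wb'))
print(tool()[0])
E
```

```text
[0.56704339 0.22001617 0.26075145]
```

View pics/w20.png

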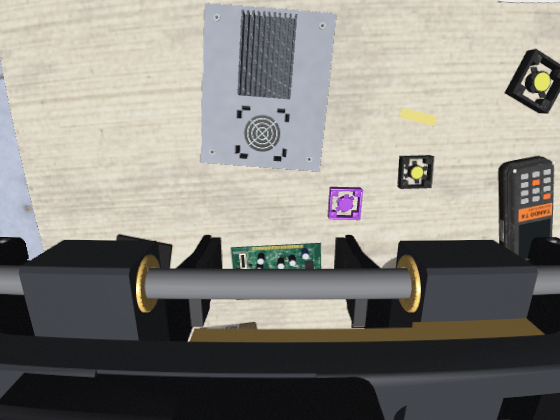

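View pics/w20c.png

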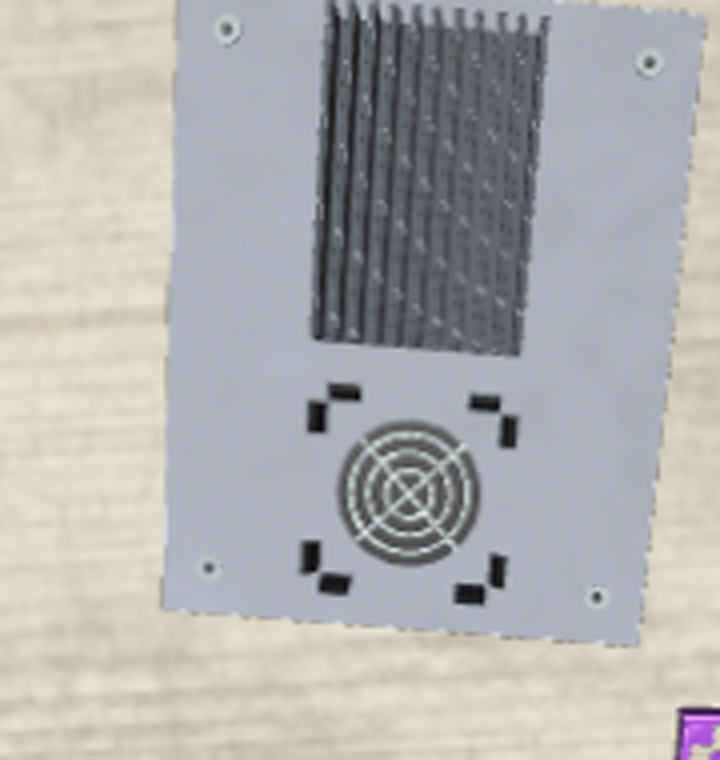

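```bash
python3 - <<'E'
from posefit import *
import pickle
p=pickle.load(open('w20.pkl','rb'))
a,b,h=.077,.063,.063
fit([(p,[(-a,b,h),(a,b,h),(a,-b,h),(.042,0,h)],cr([(706,15),(640,645),(163,608),(409,492)],4,(160,10)),1)],[.477,.207,-.08])
X=atz(p,409/4+160,492/4+10,.063);print('seat',X)
save(p,'w20f',8,(385,140,450,205))
plan(([.64,.395,.2],180))
E
```

```text
fit [0.4768 0.2082] yaw -4.57 [] res [0.3, -0.5, -0.2, 0.2, -0.2, 0.3, 0.2, 0.1]
seat [0.51860184 0.2046832  0.063     ]
now [0.567  0.22   0.2608] t 27.45 F [ 0.6 -0.6 -0.4] g 0.0597
-> ([0.64, 0.395, 0.2], 180) n 4
  "xyz": [[-1.8, 4.4, 1.5], [-1.8, 4.4, 1.5], [-1.9, 4.3, 1.6], [-1.8, 4.4, 1.5]] "angular": [[0.0, 0.0, 0.0], [0.0, 0.0, 0.0], [0.0, 0.0, 0.0], [0.0, 0.1, 0.0]]
```

View pics/w20f.png

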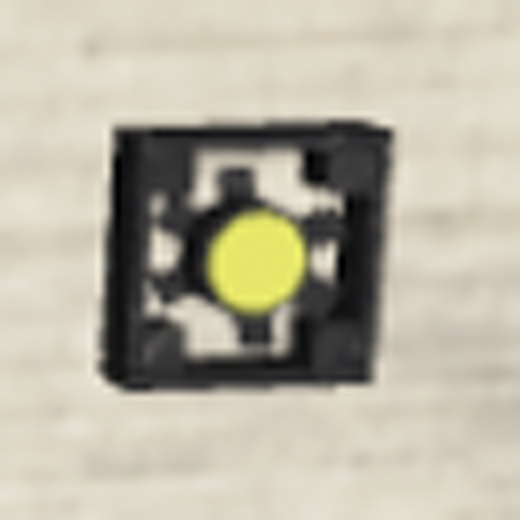

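```bash
python3 - <<'E'
from posefit import *
import pickle
p=capture('side')
for n,u,v,z in [('mug base',180,272,0),('mug rim near',175,235,.09),('mon right-bottom',170,208,.05),('mon top right',128,124,.3),('mon foot',130,290,0),('mon foot2',110,365,0)]: print(n,atz(p,u,v,z).round(3))
q=pickle.load(open('w20.pkl','rb'))
o=cr([(115,128),(390,128),(373,380),(120,385)],8,(385,140))
for u in o: print(atz(q,*u,.015).round(4))
a=.02;h=.015
fit([(q,[(-a,-a,h),(-a,a,h),(a,a,h),(a,-a,h)],o,1)],[.565,.39,0])
plan(([.61,.37,.22],180))
E
```

```text
mug base [0.716 0.414 0.   ]
mug rim near [0.716 0.401 0.09 ]
mon right-bottom [0.788 0.288 0.05 ]
mon top right [0.778 0.367 0.3  ]
mon foot [0.792 0.48  0.   ]
mon foot2 [0.746 0.631 0.   ]
[0.5485 0.3664 0.015 ]
[0.5482 0.4089 0.015 ]
[0.5872 0.4109 0.015 ]
[0.588  0.3709 0.015 ]
fit [0.568  0.3893] yaw 2.85 [] res [1.5, 0.4, -0.4, -1.0, -0.5, -0.2, -0.6, 0.7]
now [0.5656 0.22   0.2596] t 27.5 F [-1.   0.7 -0.7] g 0.06
-> ([0.61, 0.37, 0.22], 180) n 3
  "xyz": [[-1.5, 5.0, 1.3], [-1.5, 5.0, 1.3], [-1.4, 5.0, 1.3]] "angular": [[0.0, 0.0, 0.0], [0.0, -0.1, 0.0], [0.0, 0.0, 0.0]]
```

Call:
carry_out:
  claw: [6.0, 6.0, 6.0, 6.0, 6.0]
  xyz:
    - [-1.5, 5.0, 1.3]
    - [-1.5, 5.0, 1.3]
    - [-1.4, 5.0, 1.3]
    - [0, 0, 0]
    - [0, 0, 0]
  angular:
    - [0, 0, 0]
    - [0, 0, 0]
    - [0, 0, 0]
    - [0, 0, 0]
    - [0, 0, 0]
  newtons: 15

```text
clock: 28.12
tcp_pos: [0.6088, 0.3694, 0.2201]
tool_rot: [-0.001, -0.0, 1.0, -0.001]
force: [0.8, 0.2, -0.5]
grip_width: 0.0602
```

```bash
python3 - <<'E'
from h import *
import pickle
p=capture('wrist');save(p,'w21',1);save(p,'w21c',8,(260,100,330,170));pickle.dump(p,open('w21.pkl','wb'))
print(tool()[0],proj(p,[.568,.389,.015]))
E
```

```text
[0.60951769 0.36856631 0.22115852] [[296.75293033 143.78528381]]
```

View pics/w21.png

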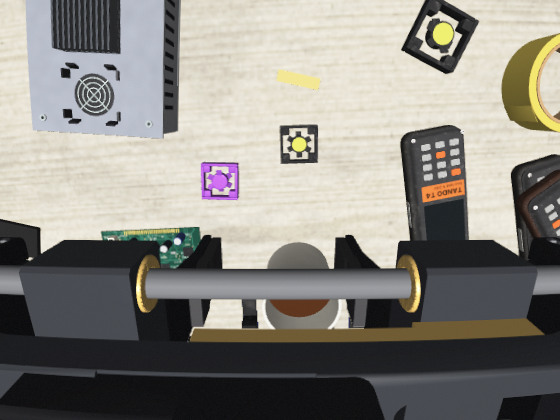

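View pics/w21c.png

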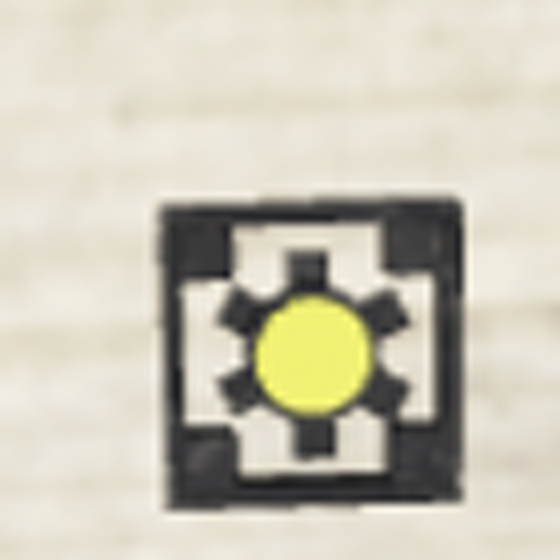

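```bash
python3 - <<'E'
from posefit import *
import pickle
q=pickle.load(open('w21.pkl','rb'))
a=.02;h=.015
x=fit([(q,[(-a,-a,h),(-a,a,h),(a,a,h),(a,-a,h)],cr([(162,203),(463,200),(463,500),(170,508)],8,(260,100)),1)],[.565,.39,0])
y=180+np.degrees(x[2])
plan(([x[0],x[1],.08],y),nd=2)
E
```

```text
fit [0.5686 0.3917] yaw 1.39 [] res [-0.4, 0.0, 0.6, -0.5, 0.4, 0.3, -0.5, 0.2]
now [0.6095 0.3686 0.2212] t 28.18 F [ 0.3 -0.8  0.1] g 0.06
-> ([np.float64(0.5685749367408203), np.float64(0.3917127611996696), 0.08], np.float64(181.38907851320747)) n 3
  "xyz": [[1.36, 0.78, 4.71], [1.36, 0.79, 4.7], [1.34, 0.79, 4.71]] "angular": [[0.0, 0.0, -0.5], [-0.1, 0.0, -0.5], [0.0, -0.1, -0.4]]
```

Call:
carry_out:
  claw: [6.0, 6.0, 6.0, 6.0, 6.0]
  xyz:
    - [1.4, 0.8, 4.7]
    - [1.3, 0.8, 4.7]
    - [1.3, 0.8, 4.7]
    - [0, 0, 0]
    - [0, 0, 0]
  angular:
    - [0, 0, -0.5]
    - [0, 0, -0.5]
    - [0, 0, -0.4]
    - [0, 0, 0]
    - [0, 0, 0]

```text
clock: 28.8
tcp_pos: [0.5719, 0.393, 0.0834]
tool_rot: [0.002, -0.012, 1.0, 0.001]
force: [0.9, 0.7, 0.7]
grip_width: 0.0598
```

```bash
python3 - <<'E'
from h import *
capture('side');capture('side');p=capture('wrist');save(p,'w22')
plan(([.5686,.3917,.025],181.4),nd=2)
E
```

```text
now [0.5723 0.3937 0.0838] t 28.95 F [-0.3  0.7  0.2] g 0.0599
-> ([0.5686, 0.3917, 0.025], 181.4) n 1
  "xyz": [[0.4, -0.2, 5.88]] "angular": [[0.1, 0.3, -0.1]]
```

View pics/w22.png

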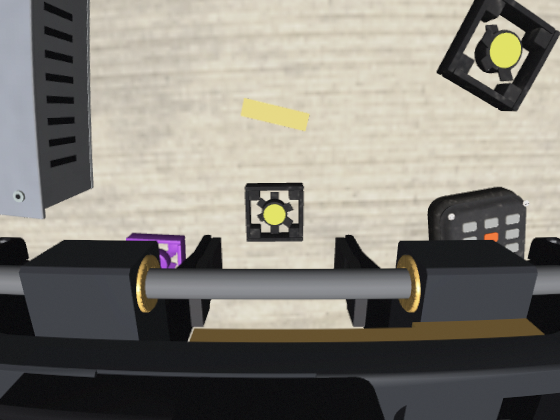

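Call:
carry_out:
  claw: [6.0, 6.0, 6.0, 6.0]
  xyz:
    - [0.2, -0.1, 2.5]
    - [0.2, -0.1, 2.5]
    - [0, 0, 0.6]
    - [0, 0, 0]
  angular:
    - [0, 0, 0]
    - [0, 0, 0]
    - [0, 0, 0]
    - [0, 0, 0]

```text
clock: 29.45
tcp_pos: [0.5668, 0.3918, 0.0256]
tool_rot: [0.001, -0.012, 1.0, 0.0]
force: [0.0, 0.3, 0.5]
grip_width: 0.0597
```

Call:
carry_out:
  claw: [6.0, 6.0]
  xyz:
    - [0, 0, 0]
    - [0, 0, 0]
  angular:
    - [0, 0, 0]
    - [0, 0, 0]

```text
clock: 29.7
tcp_pos: [0.5666, 0.3922, 0.0258]
tool_rot: [0.001, -0.012, 1.0, 0.001]
force: [-0.8, -0.4, 0.4]
grip_width: 0.0603
```

Call:
carry_out:
  claw: [6.0, 3.2, 3.2, 3.2, 3.2]
  xyz:
    - [-0.15, 0, 0.1]
    - [0, 0, 0]
    - [0, 0, 0]
    - [0, 0, 0]
    - [0, 0, 0]
  angular:
    - [0, 0, 0]
    - [0, 0, 0]
    - [0, 0, 0]
    - [0, 0, 0]
    - [0, 0, 0]

```text
clock: 30.32
tcp_pos: [0.5673, 0.3918, 0.0235]
tool_rot: [-0.0, -0.012, 1.0, -0.0]
force: [0.8, 0.4, 0.4]
grip_width: 0.0395
```

Call:
carry_out:
  claw: [3.2, 3.2, 3.2, 3.2]
  xyz:
    - [0, 0, 0]
    - [0, 0, -3]
    - [0, 0, -5]
    - [0, 0, -4]
  angular:
    - [0, 0, 0]
    - [0, 0, 0]
    - [0, 0, 0]
    - [0, 0, 0]

```text
clock: 30.82
tcp_pos: [0.5676, 0.3919, 0.1454]
tool_rot: [0.0, -0.012, 1.0, 0.0]
force: [0.9, 0.6, -0.5]
grip_width: 0.0394
```

```bash
python3 - <<'E'
from h import *
p=capture('wrist');save(p,'w23')
t,r,s=tool();print(t,s['grip_width'])
# seat: cover fit (0.4768,.2082,-4.57) + .042
y=np.radians(-4.57);seat=np.array([.4768+.042*np.cos(y),.2082+.042*np.sin(y)]);print(seat)
plan(([.52,.2049,.18],175.45),([.52,.2049,.12],175.45))
E
```

```text
[0.57018012 0.39345707 0.15189605] 0.03939719238292013
[0.51866647 0.20485357]
now [0.5702 0.3935 0.1519] t 30.88 F [3.2 0.8 2.5] g 0.0394
-> ([0.52, 0.2049, 0.18], 175.45) n 4
  "xyz": [[1.4, -4.7, -0.7], [1.2, -4.7, -0.8], [1.1, -4.7, -0.7], [1.0, -4.8, -0.7]] "angular": [[0.1, 0.1, 1.5], [0.1, 0.1, 1.5], [0.1, 0.1, 1.5], [0.1, 0.1, 1.5]]
-> ([0.52, 0.2049, 0.12], 175.45) n 1
  "xyz": [[0.0, 0.0, 6.0]] "angular": [[0.0, 0.0, 0.0]]
```

View pics/w23.png

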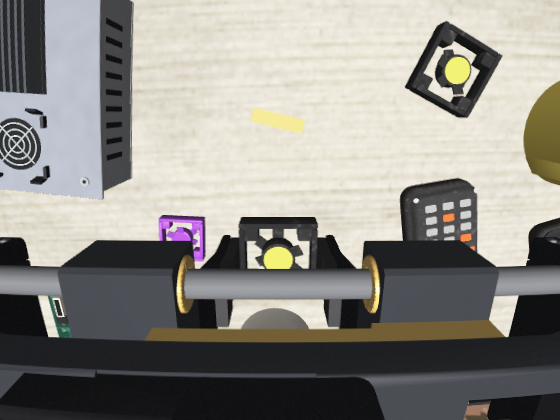

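```bash
python3 - <<'E'
from h import *
p=capture('wrist');save(p,'w24c',5,(225,200,335,270))
t,r,s=tool()
for u,v in [(240,218),(317,218)]: print(np.round(r.inv().apply(atz(p,u,v,t[2]-.0085)-t)*1000,1))
E
```

```text
[ 22.  -18.5   8.2]
[21.9 19.7  8.4]
```

View pics/w24c.png

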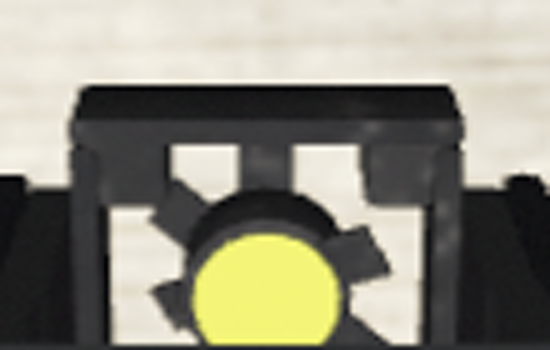

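```bash
python3 - <<'E'
from h import *
plan(([.518,.2049,.17],175.5),nd=1)
E
```

```text
now [0.5703 0.3935 0.1498] t 30.93 F [-0.5  0.3 -0.5] g 0.0397
-> ([0.518, 0.2049, 0.17], 175.5) n 4
  "xyz": [[1.4, -4.7, -0.5], [1.3, -4.7, -0.6], [1.2, -4.7, -0.5], [1.0, -4.8, -0.5]] "angular": [[0.1, 0.1, 1.5], [0.1, 0.1, 1.5], [0.1, 0.1, 1.4], [0.1, 0.1, 1.5]]
```

Call:
carry_out:
  claw: [3.2, 3.2, 3.2, 3.2, 3.2]
  xyz:
    - [1.4, -4.7, -0.5]
    - [1.3, -4.7, -0.6]
    - [1.2, -4.7, -0.5]
    - [1.0, -4.8, -0.5]
    - [0, 0, 0]
  angular:
    - [0, 0, 1.5]
    - [0, 0, 1.5]
    - [0, 0, 1.4]
    - [0, 0, 1.5]
    - [0, 0, 0]

```text
clock: 31.55
tcp_pos: [0.5155, 0.1986, 0.1646]
tool_rot: [-0.0, 0.042, 0.999, -0.0]
force: [0.4, 1.6, -0.4]
grip_width: 0.0398
```

Call:
carry_out:
  claw: [3.2, 3.2]
  xyz:
    - [0, 0, 2.5]
    - [0, 0, 0]
  angular:
    - [0, 0, 0]
    - [0, 0, 0]

```text
clock: 31.8
tcp_pos: [0.514, 0.2037, 0.1374]
tool_rot: [-0.002, 0.038, 0.999, -0.001]
force: [-0.0, 0.1, -0.3]
grip_width: 0.0397
```

```bash
python3 - <<'E'
from h import *
capture('side');capture('side')
plan(([.518,.2049,.1],175.5),nd=2)
p=capture('wrist');save(p,'w25');p=capture('side');save(p,'s25',5,(250,120,390,240))
E
```

```text
now [0.5156 0.2041 0.1394] t 31.9 F [ 0.1 -0.4 -0.7] g 0.0399
-> ([0.518, 0.2049, 0.1], 175.5) n 1
  "xyz": [[-0.24, 0.1, 3.94]] "angular": [[0.0, 0.0, 0.1]]
```

View pics/w25.png

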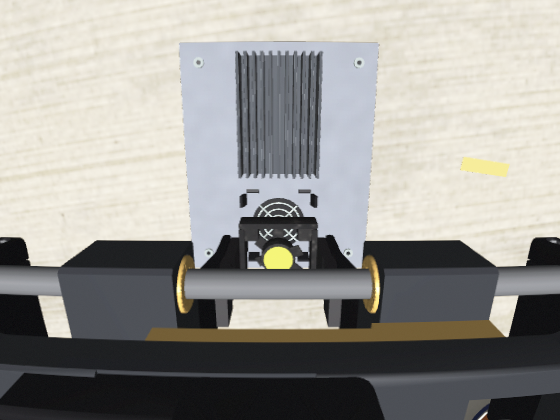

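View pics/s25.png

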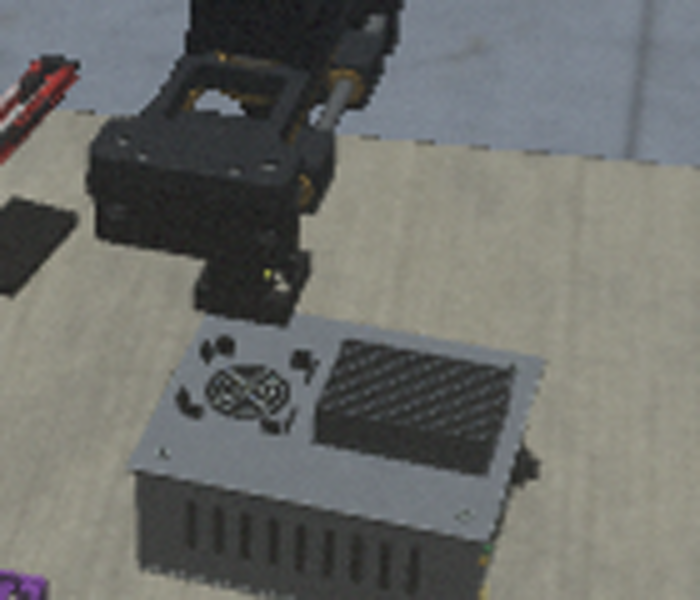

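Call:
carry_out:
  claw: [3.2, 3.2, 3.2, 3.2]
  xyz:
    - [-0.2, 0.1, 1.8]
    - [0, 0, 1.6]
    - [0, 0, 0]
    - [0, 0, 0]
  angular:
    - [0, 0, 0]
    - [0, 0, 0]
    - [0, 0, 0]
    - [0, 0, 0]

```text
clock: 32.5
tcp_pos: [0.5178, 0.2042, 0.1054]
tool_rot: [-0.0, 0.039, 0.999, -0.0]
force: [0.2, 0.7, -0.5]
grip_width: 0.0393
```

```bash
python3 - <<'E'
from h import *
capture('side');
p=capture('wrist');save(p,'w26c',4,(180,120,380,270));p=capture('side');save(p,'s26',5,(250,120,390,240))
plan(([.518,.2049,.0875],175.5),nd=2)
E
```

```text
now [0.5182 0.2044 0.1061] t 32.65 F [-0.3 -0.1 -0.3] g 0.0398
-> ([0.518, 0.2049, 0.0875], 175.5) n 1
  "xyz": [[0.03, 0.05, 1.86]] "angular": [[0.0, 0.1, 0.0]]
```

View pics/w26c.png

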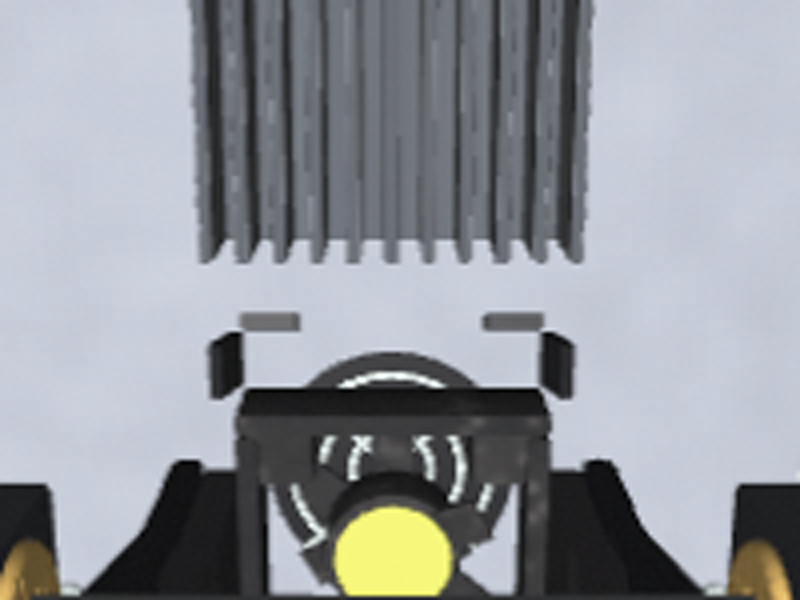

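View pics/s26.png

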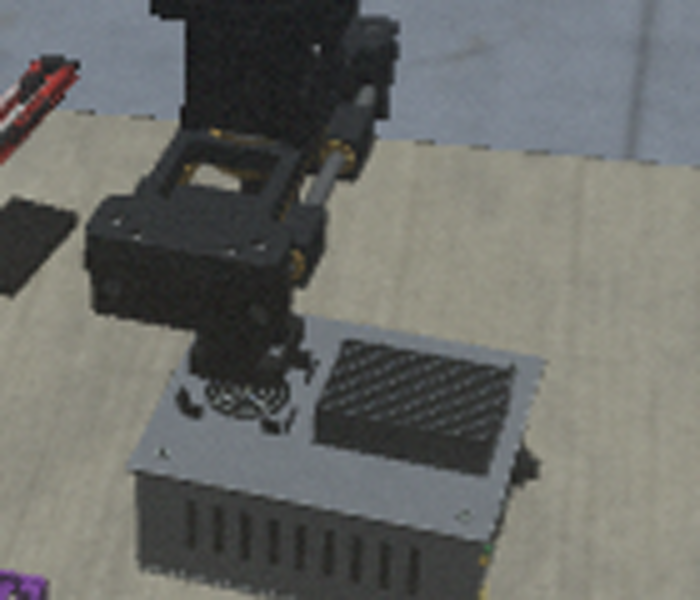

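Call:
carry_out:
  claw: [3.2, 3.2, 3.2, 3.2, 3.2]
  xyz:
    - [0, 0, 0.7]
    - [0, 0, 0.6]
    - [0, 0, 0]
    - [0, 0, 0.4]
    - [0, 0, 0]
  angular:
    - [0, 0, 0]
    - [0, 0, 0]
    - [0, 0, 0]
    - [0, 0, 0]
    - [0, 0, 0]

```text
clock: 33.28
tcp_pos: [0.5176, 0.2042, 0.0883]
tool_rot: [-0.0, 0.039, 0.999, -0.0]
force: [-1.2, -0.2, -0.8]
grip_width: 0.0399
```

```bash
python3 - <<'E'
from h import *
p=capture('wrist');save(p,'w27c',4,(180,120,380,270));p=capture('side');save(p,'s27',5,(250,140,390,260))
t,r,s=tool();print(t,s['force'],s['grip_width'])
E
```

```text
[0.51784896 0.20425222 0.08861221] [-0.19899045 -0.40771941 -0.1050323 ] 0.0399153799118798
```

View pics/w27c.png

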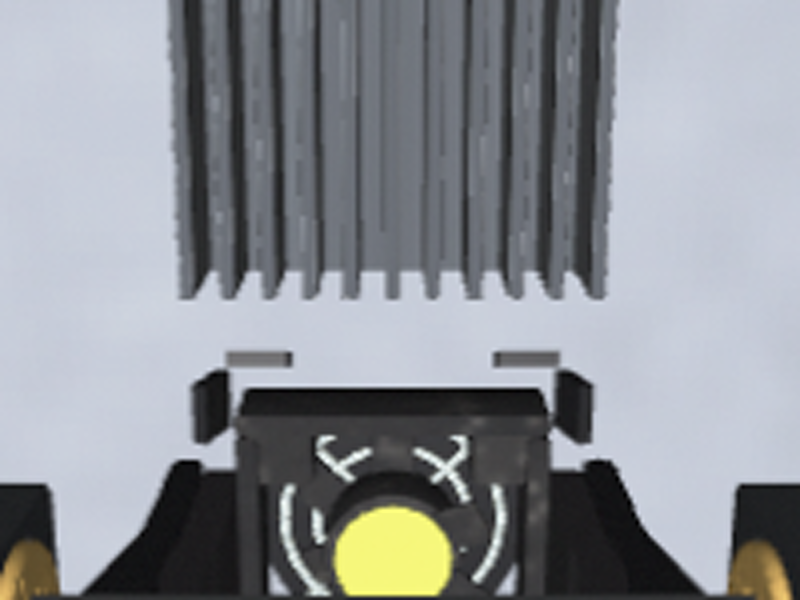

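View pics/s27.png

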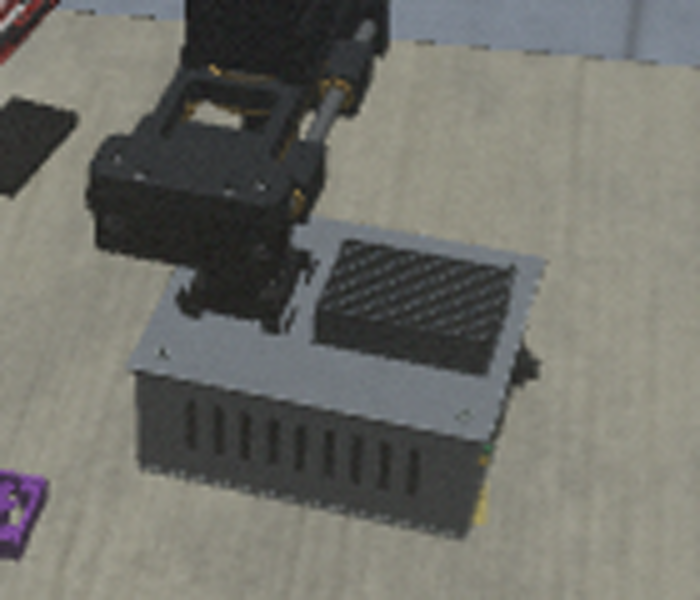

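Call:
carry_out:
  claw: [3.2, 3.2, 3.2]
  xyz:
    - [0, 0, 0.2]
    - [0, 0, 0]
    - [0, 0, 0]
  angular:
    - [0, 0, 0]
    - [0, 0, 0]
    - [0, 0, 0]

```text
clock: 33.75
tcp_pos: [0.5178, 0.2042, 0.0866]
tool_rot: [0.0, 0.039, 0.999, 0.0]
force: [-0.7, 0.3, -0.4]
grip_width: 0.0399
```

Call:
carry_out:
  claw: [5.2, 5.2, 5.2, 5.2, 5.2]
  xyz:
    - [0, 0, 0]
    - [0, 0, 0]
    - [0, 0, 0]
    - [0, 0, -2]
    - [0, 0, -5]
  angular:
    - [0, 0, 0]
    - [0, 0, 0]
    - [0, 0, 0]
    - [0, 0, 0]
    - [0, 0, 0]

```text
clock: 34.38
tcp_pos: [0.5159, 0.2036, 0.155]
tool_rot: [-0.002, 0.039, 0.999, -0.002]
force: [-0.0, 0.4, -0.1]
grip_width: 0.052
```

Call:
carry_out:
  claw: [5.2, 5.2, 5.2, 5.2]
  xyz:
    - [-3, 0, -4]
    - [-3, 0, -4]
    - [-2, 0, 0]
    - [0, 0, 0]
  angular:
    - [0, 0, 0]
    - [0, 0, 0]
    - [0, 0, 0]
    - [0, 0, 0]

```text
clock: 34.88
tcp_pos: [0.5984, 0.1973, 0.2365]
tool_rot: [0.0, 0.04, 0.999, -0.0]
force: [-0.0, -0.8, -0.4]
grip_width: 0.052
```

```bash
python3 - <<'E'
from h import *
import pickle
p=capture('wrist');save(p,'w28');save(p,'w28c',4,(190,20,370,200));pickle.dump(p,open('w28.pkl','wb'))
p=capture('side');save(p,'s28',5,(250,140,390,260));save(p,'s28f')
t,r,s=tool();print(t,s['force'],s['grip_width'],s['clock'])
E
```

```text
[0.59659337 0.19801068 0.23566723] [-0.32155911 -0.57873313  0.16410777] 0.05203103779297849 34.975
```

View pics/w28c.png

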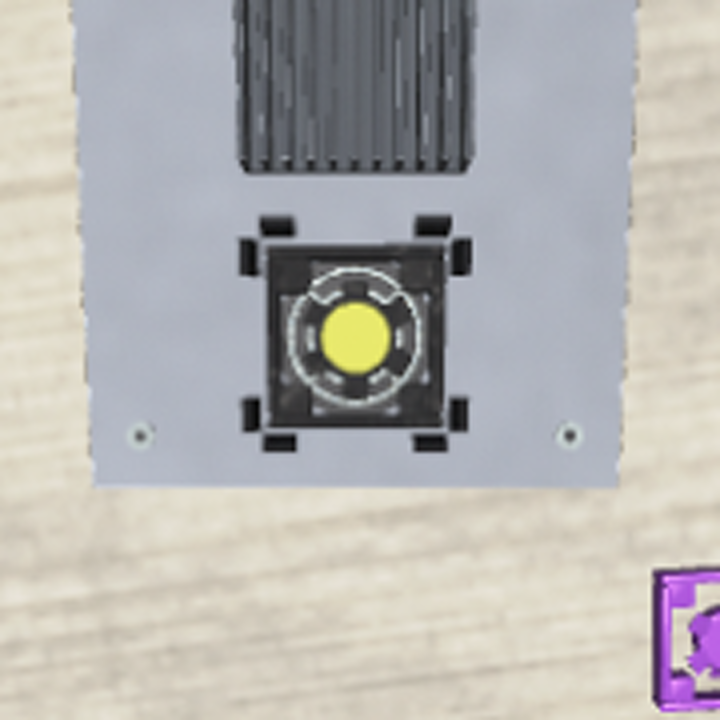

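View pics/s28.png

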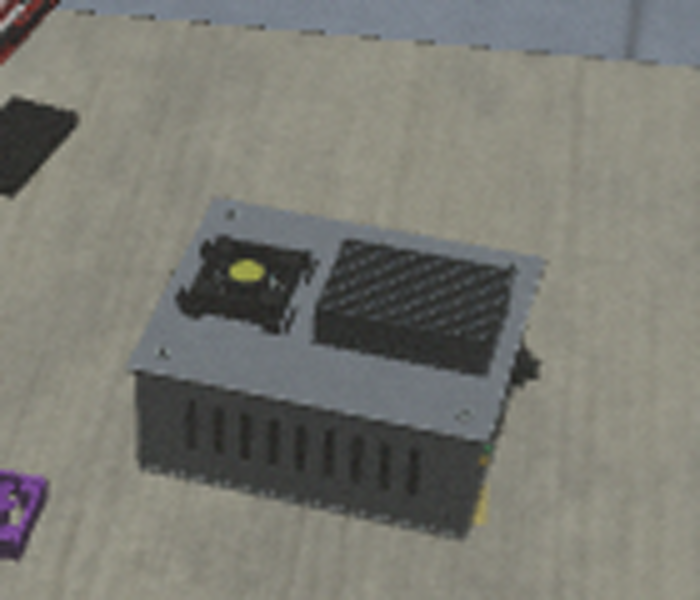

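View pics/s28f.png

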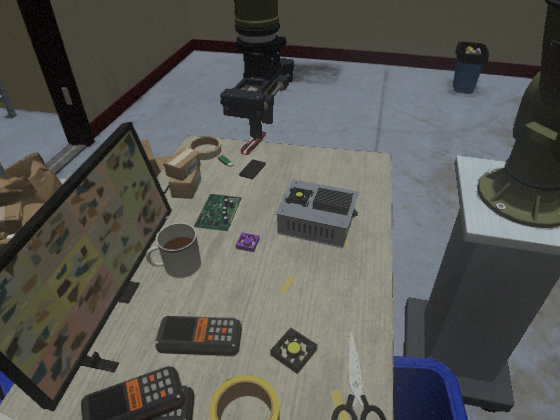

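Call:
carry_out:
  claw: [5.2, 5.2]
  xyz:
    - [0, 0, 0]
    - [0, 0, 0]
  angular:
    - [0, 0, 0]
    - [0, 0, 0]

```text
clock: 35.22
tcp_pos: [0.5968, 0.1983, 0.2363]
tool_rot: [-0.0, 0.039, 0.999, 0.0]
force: [0.4, -0.4, 1.1]
grip_width: 0.0521
```

```bash
python3 - <<'E'
from h import *
print(workorder.finish_job(), env.get_state()['clock'])
E
```

```text
the job is handed in; nothing more can be done
the job is handed in; nothing more can be done
```

I put the control unit back together in the required order and handed it in at about 35 s on the robot clock, well inside the 109 s limit. The system reports no verdict, so what follows is from my own last checks.

- **Power supply:** it lay flat and lengthwise on the case floor between the posts. I judged this by eye in the overhead picture.
- **Small board:** it sat on the posts inside the guides, measured within 1 mm and about 0.2° of the case.
- **Cover:** it was gripped at the balance point and looked level in the pictures while carried. It is down on the walls, measured within about 1 mm and 0.2° of the case.
- **Fan:** the smaller black fan with the yellow hub lies between all four corner guides of its seat, judged by eye.
- **Large board and knife:** by eye they had not moved. I did not measure this.

No check failed. The only disagreement was a steady 1 to 3 mm height offset between the wrist camera and the given sizes, and it did not affect the fits.

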